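# Lock a cassette into a bench analyser with its cam

## Task

Fit the cassette with the bolt into the analyser: set it on the bed between the guide rails, bolt towards the slotted cam disc, and slide it in against the spring pins so that the bolt head enters the open cam. Take the screwdriver from its stand and turn the cam clockwise with it, about a quarter turn, until it is locked and the cassette is drawn fully home against the stop. Put the screwdriver back upright in its stand, and leave the other things on the bench where they are.

Things in the scene. Friction and masses are not known exactly. Their poses are not given: they have to be found in the camera images.
- instrument: Low beige analyser, fixed, 335 x 130 mm. Origin on the bench under the cam disc's axis; x is the direction in which the cassette slides in (away from the robot at yaw 0), z up. From x = -215 to -31 mm its top is a flat bed 30 mm above the bench; from -31 to +120 mm a deck 64 mm high, whose front is the stop.
- bed (a point): Point on the bed's surface where a cassette can be set down (its centre here, 89 mm short of home): x = -165 mm, y = 0, 30 mm above the bench; axes as the analyser's. Two aluminium rails 15 mm high guide it, symmetric about y = 0: 87 mm apart at analyser x = -151 mm, narrowing to 72.5 mm apart from x = -100 mm to the stop.
- dock (a point): Centre of the stop plane (analyser x = -31 mm, y = 0, 50 mm above the bench), axes as the analyser's. The cassette is home when its front face lies in this plane. Two brass spring pins stand 6 mm out of the stop at y = +-24 mm and push the cassette back with 3 N at first touch, 7 N when home: it does not stay home until the cam holds it.
- cassette_grip (a point): Loose cream cassette (0.3 kg), box 90 x 70 x 40 mm with a grey upright grip block on top, 20 mm (x) by 45 mm (y), 40 mm high (80 mm overall). This point is on its vertical centre line in the grip block, 65 mm above its underside. x points to its front, where the bolt is; z up.
- cassette_front (a point): Centre of the front face of the cassette, 45 mm ahead of its centre, 20 mm above its underside; axes as the cassette's.
- bolt_head (a point): Centre of the greased head (an upright barrel, 10 mm diameter, 11.5 mm high, on a 5 mm shank) of the steel bolt on the cassette's front, 22 mm ahead of the front face, 20 mm above the underside. The cam can catch it when the front face is up to about 8 mm short of the stop.
- cam_slot (a point): Centre of the top of the steel cam disc (54 mm diameter, in the deck, top 66 mm above the bench). x runs along its screwdriver slot: 20 mm long, 6 mm wide, 9 mm deep, the upper 3 mm flared to 10 mm wide. The frame turns with the disc. The mouth for the bolt head is under the -x end of the slot, marked by a stamped dot.
- cam (a joint): Turn of the cam disc in rad, growing clockwise seen from above; stops at -0.15 and 1.65. Near 0 (+-0.08, as at the start) the slot lies along the analyser's x and the mouth is open to the bolt. From 0.4 to 1.35 it draws the bolt head in; above 1.35 it is locked and stays. It needs up to about 0.25 N m; the blade has about 0.2 rad of play in the slot.
- driver_grip (a point): Stubby flat-blade screwdriver (loose, 90 g, 100 mm long), standing blade down in its stand. This point is on its axis in the oblong black handle, 76 mm above the tip; the handle is 30 mm (x) by 18 mm (y), from 50 to 100 mm above the tip. A 32 mm collar under it begins 46 mm above the tip. x runs along the blade's width and the handle's long side; z up.
- driver_tip (a point): Centre of the end of the screwdriver's blade, which is 16 mm wide (x), 3.5 mm thick (y) and 14 mm long, below an 8 mm shaft. Axes as for driver_grip.
- stand_hole (a point): Centre of the mouth of the 22 mm hole, 50 mm deep and right through, in the screwdriver's stand, a fixed grey block 70 x 70 x 50 mm. Seated, the collar rests on the block and the tip is 46 mm below this point.
- blank: Bystander: loose blank cassette, box 90 x 70 x 40 mm with a round knob and no bolt. Origin centre of underside.
- reagent: Bystander: clear reagent bottle, 72 mm diameter, 160 mm high. Origin centre of underside.
- beaker: Bystander: clear beaker, 68 mm diameter, 85 mm high. Origin centre of underside.
- jar: Bystander: amber jar, 56 mm diameter, 70 mm high. Origin centre of underside.
- wrench: Bystander: steel wrench lying flat, 150 mm long. Origin at its middle.
- stopper: Bystander: glass stopper standing on end, 32 mm diameter, 44 mm high. Origin centre of underside.

How it is judged:
On the way, in this order (a step that is already met when the one before it is completed fails the run):
1. The cassette lies on the bed between the rails, pushed in so that its front is within 8 mm of the stop and the bolt head is in the mouth of the still open cam (x of cassette_front in the frame of dock above -0.008 m and y of bolt_head in the frame of dock between -0.005 and 0.005 m and z of bolt_head in the frame of dock between -0.004 and 0.004 m and value of joint cam below 0.4 rad), for 0.2 s.
2. With the screwdriver's blade in the slot the cam is turned past 1.25 rad and the cassette is drawn to within 2.5 mm of the stop (distance between driver_tip and cam_slot below 0.014 m and z of driver_tip in the frame of cam_slot below -0.002 m and value of joint cam above 1.25 rad and x of cassette_front in the frame of dock above -0.0025 m), for 0.1 s.
At the end, for the whole second after the job is handed in: The cassette sits on the bed with its front within 2.5 mm of the stop and square to it (0.06 rad), the cam stands beyond 1.25 rad, and the screwdriver stands upright (within 0.15 rad) in its stand, blade down, at least 42 mm deep (x of cassette_front in the frame of dock above -0.0025 m and angle between the x axis of cassette_front and the x axis of dock, either way round below 0.06 rad and angle between cassette_grip's own z axis and vertical below 0.06 rad and value of joint cam above 1.25 rad and distance between driver_tip and stand_hole below 0.05 m and z of driver_tip in the frame of stand_hole below -0.042 m and horizontal distance between driver_grip and stand_hole below 0.012 m and angle between driver_grip's own z axis and vertical below 0.15 rad and velocity of joint cam below 0.05 rad/s); the robot touches nothing.
It fails at once if A bystander was moved by more than 30 mm (distance of any of blank, reagent, beaker, jar, wrench, stopper from where it was at the start of the episode above 0.03 m).
It also fails if it takes over 72 s, if anything falls off the work surface, if the arm or the gripper's body presses on something with over 40 N, if the wrist force passes 120 N, or if a joint passes its speed limit or range.

## Robot

A 7-joint arm with a two-finger parallel gripper is mounted at the origin on the work surface. World frame = base frame: x ahead of the robot, y to its left, z up, the work surface at z = 0. Lengths are in m, angles in rad, forces in N, time in s.
With the tool pointing down it reaches from about 0.425 to 0.875 m from the base axis. Payload 4.7 kg.
Tool frame: the origin (TCP) lies at the very end of the fingers, on their centre line; the grasp point (between the pads) lies behind it (ctrl.tcp_to_grasp is the y of the grasp point in the tool frame, in m); y points along the fingers, x is the direction in which the jaws open and shut, and the axes are right-handed (so a half turn about y gives the same grasp; the last joint's range is limited). The gripper opens to 87 mm and grips with 3 to 60 N. Pads are 19 mm wide; open, the fingers measure 117 mm over their backs; the gripper's body (75 mm by 190 mm) begins 51 mm behind the grasp point.
Start: joints at [-1.116, 0.321, -0.07, 1.45, 0.023, 1.371, -0.057], TCP at [0.277, 0.588, 0.223] pointing down, gripper open.
Joint ranges: [-2.86, 2.86], [-0.3, 2.09], [-1.38, 1.24], [0.06, 2.45], [-1.56, 4.7], [0.09, 2.05], [-2.69, 2.69]. Speed limits (rad/s): [2.57, 2.57, 3.14, 3.14, 3.14, 3.14, 3.14].

## Interface

Orientations are given as a rotation vector (axis times angle).
In Python, from bench import ctrl, get_image, workorder gives the robot as it stands.
- The arm moves only by the tool drive_tool, never from a script. Its argument "increments" is text: rows parted by semicolons, each of 5 numbers parted by spaces: the shift along the tool's x, y, z in mm, then the turn about the tool's y in degrees, then the closure in counts, from 0 (fully open) to 255 (shut). In form: tx ty tz yaw fingers; .... A call has 1 to 20 rows; each row shifts and turns the commanded pose from where the row before left it, along the tool's axes as they then stand; what a row does not reach is not made up. A row lasts 1/8 s, in which the tool goes at most 62.5 mm and 10.7 degrees, less where a joint would pass 70% of its speed; a pose out of reach is approached as far as the arm can. A call is refused whole if a number of a shift passes 62.5 or a number of a turn 10.7, either way. A call with a gripper value outside its range is refused whole. The fingers move at their own pace and stop on an object; "squeeze" is the grip in N (left out, the last holds). Time passes only in rows, so rows that do not move let the fingers close. It gives the time, the measured TCP pose, the force and the opening at its end, in the units of the state.
- ctrl.get_state(): the state, without advancing time (a new reading comes with each control period).
- get_image(name): name is "side" or "top" or "wrist"; returns a dict with "img" (420x560x3 uint8, red, green, blue), "mtx" (3x3 intrinsics, pixels), "camera_from_world" (4x4, takes a point from world to camera coordinates). Camera axes: x right, y up, looking along -z (the intrinsics and any distortion apply to the point x, -y, -z); pixel columns grow to the right and rows downward; lengths in m; the calibration is good to about 2 mm. A picture is of the moment at which its call begins. There is no depth.
- workorder.close_job(): hands the job in, once; it reports no verdict.
The state is a dict: "time": time; "joint_positions": joint angles; "qd": joint speeds; "joint_torque": joint torques, N m; "position": TCP position; "tool_rot": TCP orientation; "ft_force": force on the tool from outside, world axes, zero at the start; "torque": the same for the moment, N m; "grip_width": opening from 0.0 (shut) to 1.0 (fully open).
Only numpy, scipy, OpenCV 4.12 (cv2) and the standard library are available. Lean on these libraries where they do the work, as an engineer would, in place of code of your own. Each camera call takes 0.05 s, during which the arm holds its last target.

## Working session

There is one attempt and no reset: what is moved stays moved. The work goes in short steps, Python scripts to look and compute and a tool call to move; the robot and the scene stay as the last step left them, time stands still between calls to the robot, and variables do not carry over. Pictures are saved under pics/ and viewed, and the job is handed in when it is done.

Besides the shell and the picture viewer there is one more tool, called by a JSON object that holds its "fn" and its "kwargs". drive_tool: Moves the arm, as the interface text tells. Its arguments: {"type":"object","properties":{"increments":{"type":"string"},"squeeze":{"type":"number"}},"required":["increments"]}

```bash
ls; mkdir -p pics; python3 - <<'E'
from bench import ctrl,get_image,workorder
import cv2,numpy as np
np.set_printoptions(precision=4,suppress=True)
print(ctrl.get_state(), ctrl.tcp_to_grasp)
for n in ["side","top","wrist"]:
    d=get_image(n); cv2.imwrite(f"pics/{n}0.png",d["img"][:,:,::-1]); print(n,d["mtx"],d["camera_from_world"],[k for k in d])
    np.savez(f"pics/{n}0.npz",**{k:d[k] for k in d})
E
```

```text
pics
{'time': 0.0, 'joint_positions': array([-1.1159,  0.3219, -0.07  ,  1.4517,  0.0226,  1.3708, -0.0569]), 'qd': array([-0.0008, -0.    , -0.0005, -0.0004, -0.0009,  0.0016,  0.0005]), 'joint_torque': array([  0.0005, -49.129 ,  -0.4032, -31.253 ,  -0.0638,   0.0436,
         0.0002]), 'position': array([0.2772, 0.5873, 0.2214]), 'tool_rot': array([-1.3873, -0.8775,  0.8801]), 'ft_force': array([ 0.7823,  0.5605, -0.0624]), 'torque': array([-0.0374,  0.0121, -0.008 ]), 'grip_width': 1.0035919060476008} -0.0187
side [[509.6332   0.     275.1641]
 [  0.     509.6332 216.9003]
 [  0.       0.       1.    ]] [[ 0.7991 -0.6011 -0.0087 -0.4352]
 [ 0.3575  0.4635  0.8108 -0.2376]
 [-0.4833 -0.651   0.5853 -1.0711]
 [ 0.      0.      0.      1.    ]] ['img', 'mtx', 'camera_from_world']
top [[455.9904   0.     278.6373]
 [  0.     455.9904 216.1587]
 [  0.       0.       1.    ]] [[ 0.0257 -0.9995 -0.0196 -0.0029]
 [ 0.9971  0.0243  0.072  -0.5412]
 [-0.0715 -0.0214  0.9972 -1.339 ]
 [ 0.      0.      0.      1.    ]] ['img', 'mtx', 'camera_from_world']
wrist [[360.2176   0.     280.8767]
 [  0.     360.2176 209.9295]
 [  0.       0.       1.    ]] [[ 0.4272  0.9041 -0.0017 -0.6498]
 [-0.8697  0.4104 -0.2742  0.0341]
 [-0.2472  0.1186  0.9617 -0.3899]
 [ 0.      0.      0.      1.    ]] ['img', 'mtx', 'camera_from_world']
```

View pics/top0.png

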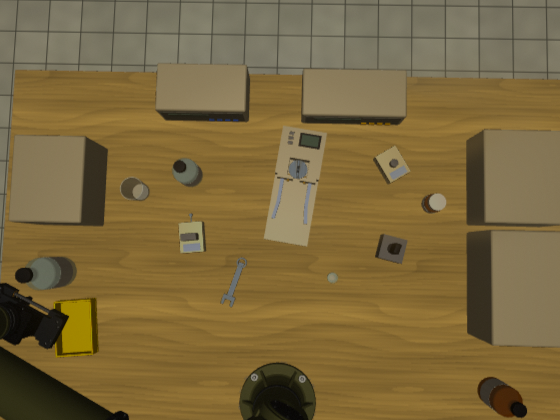

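View pics/side0.png

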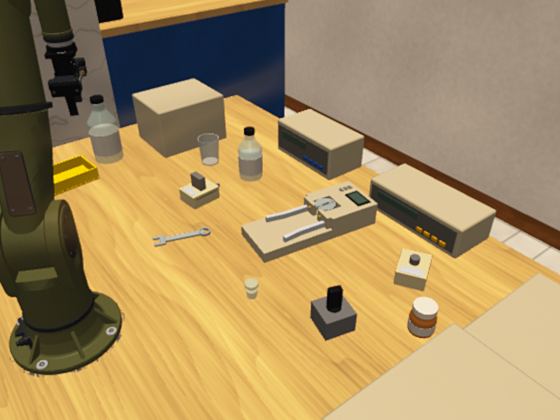

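View pics/wrist0.png

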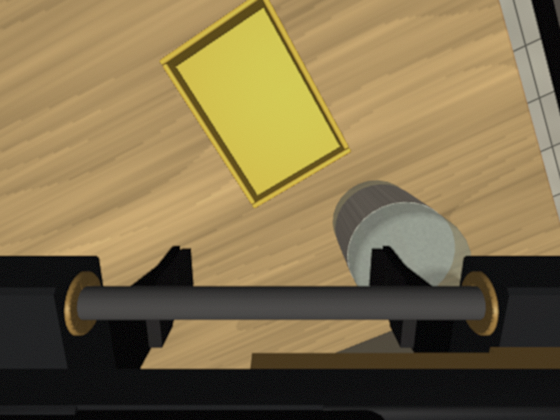

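```bash
cat > h.py <<'E'
import numpy as np,cv2
from scipy.optimize import least_squares
from scipy.spatial.transform import Rotation as R
np.set_printoptions(precision=4,suppress=True)
def load(n): return dict(np.load(f"pics/{n}.npz"))
def snap(cam,name):
    from bench import get_image
    d=get_image(cam); np.savez(f"pics/{name}.npz",**d); cv2.imwrite(f"pics/{name}.png",d["img"][:,:,::-1]); return d
def proj(d,P):
    P=np.atleast_2d(P); T=d["camera_from_world"]; c=P@T[:3,:3].T+T[:3,3]
    q=np.c_[c[:,0],-c[:,1],-c[:,2]]@d["mtx"].T
    return q[:,:2]/q[:,2:]
def back(d,uv,z):
    uv=np.atleast_2d(uv); T=d["camera_from_world"]; r=np.c_[uv,np.ones(len(uv))]@np.linalg.inv(d["mtx"]).T
    r=np.c_[r[:,0],-r[:,1],-r[:,2]]@T[:3,:3]; o=-T[:3,:3].T@T[:3,3]
    return o+r*((z-o[2])/r[:,2])[:,None]
def place(p,L):  # p=(x,y,yaw), L local pts
    L=np.atleast_2d(L); c,s=np.cos(p[2]),np.sin(p[2])
    return np.c_[p[0]+c*L[:,0]-s*L[:,1],p[1]+s*L[:,0]+c*L[:,1],L[:,2]]
def fit(obs,p0): # obs list of (d,L,uv)
    f=lambda p: np.concatenate([(proj(d,place(p,L))-np.array(uv)).ravel() for d,L,uv in obs])
    r=least_squares(f,p0); return r.x,f(r.x).reshape(-1,2)
def crop(name,x0,y0,x1,y1,out,s=None):
    im=cv2.imread(f"pics/{name}.png")[y0:y1,x0:x1]
    s=s or min(800//(x1-x0),600//(y1-y0))
    im=cv2.resize(im,None,fx=s,fy=s,interpolation=cv2.INTER_CUBIC)
    im=np.clip(im.astype(float)*1.5,0,255).astype(np.uint8)
    for x in range((x0+9)//10*10,x1,10):
        cv2.line(im,((x-x0)*s,0),((x-x0)*s,4 if x%50 else 14),(0,0,255),1)
        if x%(20 if s>=4 else 50)==0: cv2.putText(im,str(x),((x-x0)*s,24),0,.35,(0,0,255),1)
    for y in range((y0+9)//10*10,y1,10):
        cv2.line(im,(0,(y-y0)*s),(4 if y%50 else 14,(y-y0)*s),(0,0,255),1)
        if y%(20 if s>=4 else 50)==0: cv2.putText(im,str(y),(6,(y-y0)*s),0,.35,(0,0,255),1)
    cv2.imwrite(f"pics/{out}.png",im)
E
python3 - <<'E'
from h import *
crop("top0",170,120,420,280,"top0c"); crop("side0",170,160,370,340,"side0c")
E
```

```text
(no output)
```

View pics/top0c.png

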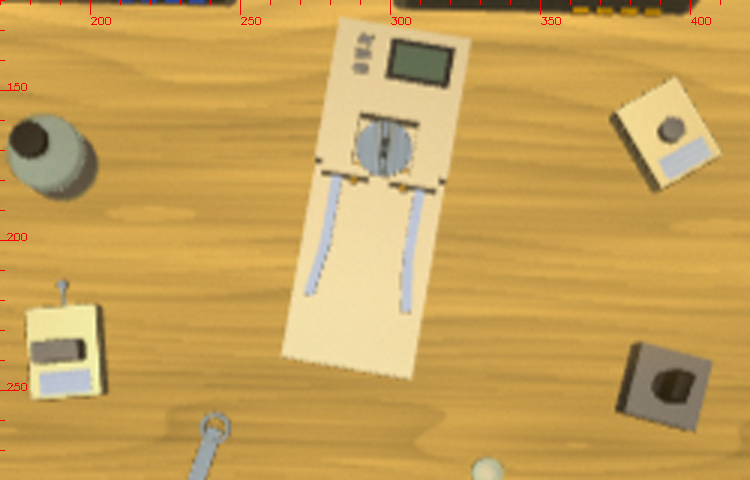

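View pics/side0c.png

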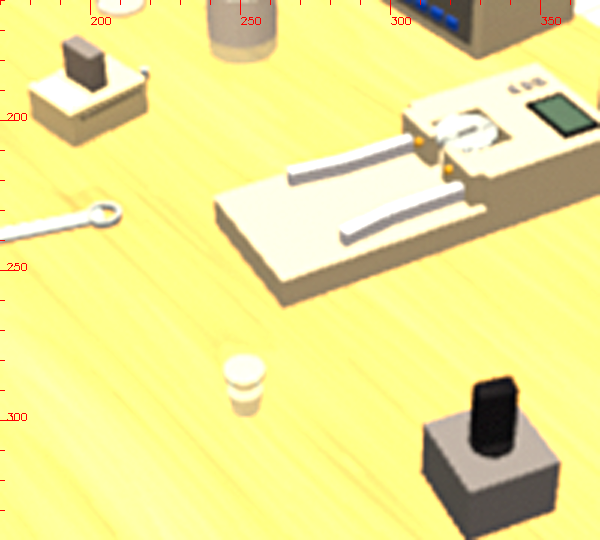

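```bash
python3 - <<'E'
from h import *
t=load("top0"); s=load("side0")
c=lambda *a:[(170+x/3,120+y/3) for x,y in a]
cs=lambda *a:[(170+x/3,160+y/3) for x,y in a]
m=1e-3
inst=np.array([[-215,65,30],[-215,-65,30],[120,65,64],[120,-65,64],[0,0,66]])*m
o=[(t,inst,c((282,356),(412,380),(340,17),(470,40),(384,149)))]
print(fit(o,[.75,0,0]))
o2=[(s,inst[[0,1,4]],cs((216,196),(284,283),(467,131)))]
p,r=fit(o+o2,[.75,0,0]);print("inst",p,r)
cas=np.array([[45,35,40],[45,-35,40],[-45,-35,40],[-45,35,40],[67,0,26]])*m
o=[(t,cas,c((27,310),(100,305),(103,396),(32,399),(62,284)))]
print(fit(o,[.5,.2,0]))
o2=[(s,cas[[0,2,1,3]],cs((95,50),(75,118),(147,80),(30,87)))]
print(fit(o2,[.5,.2,0]))
st=np.array([[35,35,50],[35,-35,50],[-35,-35,50],[-35,35,50]])*m
o=[(t,st,c((640,343),(712,360),(695,432),(622,412)))]
print(fit(o,[.5,-.2,0]))
o2=[(s,st[[3,2,1]],cs((424,428),(470,490),(557,463)))]
print(fit(o2,[.5,-.2,0]))
# top of driver
print(back(t,c((673,386)),.104))
E
```

```text
(array([ 0.6748, -0.0433, -0.1469]), array([[-0.2377,  0.4052],
       [-0.0369, -0.0055],
       [-0.2382,  0.1005],
       [ 0.3916, -0.2633],
       [ 0.1144, -0.2394]]))
inst [ 0.6754 -0.0446 -0.1428] [[ 0.4754  0.3371]
 [ 0.7091 -0.2519]
 [ 0.0204 -0.0461]
 [ 0.68   -0.587 ]
 [ 0.5572 -0.4494]
 [-1.2178 -0.1828]
 [-0.3954 -0.9149]
 [-0.3963 -0.8172]]
(array([0.471 , 0.2639, 0.0938]), array([[-0.0116, -0.4074],
       [-0.6809, -0.3835],
       [ 0.0352, -0.0947],
       [-0.0802,  0.5327],
       [ 0.7464,  0.3543]]))
(array([0.4698, 0.2586, 0.1967]), array([[ 1.0605,  0.5574],
       [ 0.1151, -0.418 ],
       [ 0.1586, -1.0251],
       [-1.298 ,  0.8283]]))
(array([ 0.4523, -0.3204, -0.2299]), array([[ 0.1189, -0.2539],
       [-0.204 ,  0.2022],
       [-0.2498, -0.2115],
       [ 0.336 ,  0.2646]]))
(array([ 0.4505, -0.3248, -0.2349]), array([[-0.8978, -1.2393],
       [-0.3415,  1.3039],
       [ 1.2198, -0.3011]]))
[[ 0.4527 -0.3134  0.104 ]]
```

```bash
cat >> h.py <<'E'
def st(pr=True):
    from bench import ctrl
    s=ctrl.get_state(); M=R.from_rotvec(s["tool_rot"]).as_matrix()
    s["M"]=M
    if pr: print("t",s["time"],"pos",s["position"],"xaz",np.arctan2(M[1,0],M[0,0]),"F",s["ft_force"],"q",s["joint_positions"],"w",s["grip_width"])
    return s
E
python3 - <<'E'
from h import *
s=st(); print(s["M"])
d=load("wrist0"); T=d["camera_from_world"]; o=-T[:3,:3].T@T[:3,3]
print("cam in tool",s["M"].T@(o-s["position"])); print("view dir tool",s["M"].T@(-T[2,:3]))
print(back(load("top0"),[(187,172)],.0))
# target: TCP above cassette, camera centered
E
```

```text
t 0.15 pos [0.2772 0.5874 0.2217] xaz 1.1300161073738257 F [ 1.246  -0.0954 -0.0888] q [-1.1159  0.3216 -0.0701  1.4514  0.0226  1.3708 -0.0569] w 1.0043557748368035
[[ 0.4266 -0.0005 -0.9044]
 [ 0.9044 -0.0014  0.4266]
 [-0.0015 -1.     -0.0001]]
cam in tool [ 0.0007 -0.1615  0.0737]
view dir tool [-0.0004  0.9617 -0.2741]
[[0.6709 0.2945 0.    ]]
```

{"fn": "drive_tool", "kwargs": {"increments": "0 0 0 -10 0"}}

```text
time: 0.28
position: [0.2772, 0.5876, 0.222]
tool_rot: [-1.322, -1.014, 1.015]
ft_force: [0.5, -0.5, -0.7]
grip_width: 0.999
```

```bash
python3 -c "
from h import *
st()"
```

```text
t 0.275 pos [0.2772 0.5876 0.222 ] xaz 1.308936901332192 F [ 0.5499 -0.4504 -0.7087] q [-1.0983  0.3224 -0.0927  1.4503  0.0301  1.3712  0.1167] w 0.9987829379392966
```

{"fn": "drive_tool", "kwargs": {"increments": "0 0 0 10 0;0 0 0 10 0;0 0 0 10 0;0 0 0 10 0;0 0 0 10 0;0 0 0 10 0;0 0 0 10 0;21 2 -42 0 0;21 2 -42 0 0;21 2 -42 0 0;21 2 -42 0 0;21 2 -42 0 0;21 2 -42 0 0;21 2 -42 0 0;20 2 -44 0 0;0 0 0 0 0;0 0 0 0 0"}}

```text
time: 2.4
position: [0.4713, 0.2654, 0.2064]
tool_rot: [-1.569, -0.065, 0.066]
ft_force: [-1.5, 0.2, -0.8]
grip_width: 0.999
```

```bash
python3 -c "
from h import *
st();snap('wrist','w1'); st(); crop('w1',0,0,560,420,'w1c',1)"
```

```text
t 2.4 pos [0.4713 0.2654 0.2064] xaz 0.08298506114942672 F [-1.4632  0.2479 -0.8143] q [-0.8404  0.0955  0.2983  1.7567 -0.03    1.2939 -0.4521] w 0.9993728179250884
t 2.45 pos [0.4709 0.2662 0.2064] xaz 0.08467498327627913 F [ 0.2629 -0.0295  0.104 ] q [-0.8411  0.0956  0.2975  1.7566 -0.0299  1.2939 -0.452 ] w 1.002460120897558
```

View pics/w1c.png

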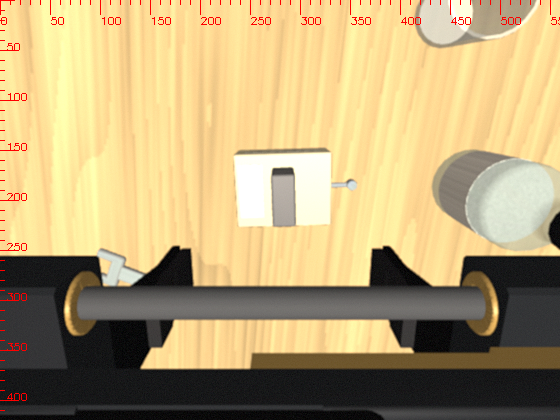

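```bash
python3 -c "
from h import *
crop('w1',220,135,370,240,'w1d')"
```

```text
(no output)
```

View pics/w1d.png

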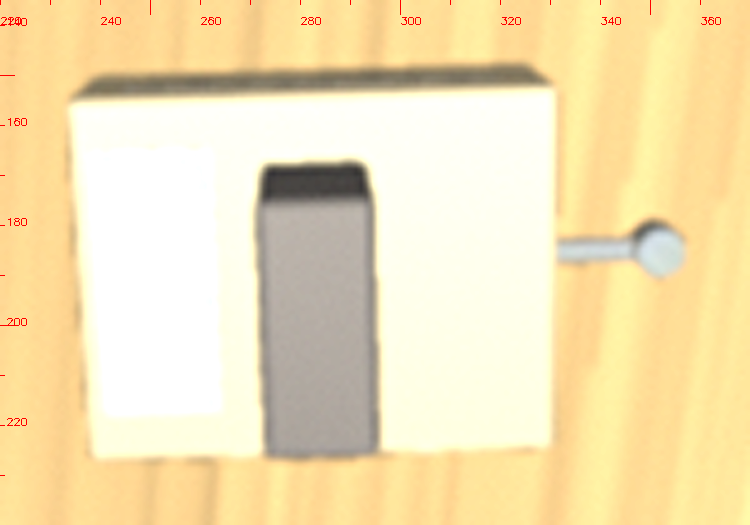

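```bash
python3 - <<'E'
from h import *
d=load("w1"); m=1e-3
L=np.array([[-45,35,40],[45,35,40],[45,-35,40],[-45,-35,40],[-10,22.5,80],[10,22.5,80],[10,-22.5,80],[-10,-22.5,80],[67,0,25.75]])*m
uv=[(220+x/5,135+y/5) for x,y in [(70,100),(553,88),(551,445),(95,458),(258,202),(372,197),(378,455),(264,458),(660,250)]]
p,r=fit([(d,L,uv)],[.47,.26,.09]); print(p,r)
s=st(False)
M=s["M"]; print("tool move to", M.T@(np.array([p[0],p[1],.046])-s["position"])*1e3, np.arctan2(M[1,0],M[0,0]))
E
```

```text
[0.4749 0.2662 0.1122] [[-1.3732 -0.6758]
 [ 1.3276 -1.266 ]
 [ 1.0855  0.8397]
 [-1.5318  0.921 ]
 [-1.0765 -0.717 ]
 [ 0.8479 -0.4505]
 [ 0.6618  0.7708]
 [-0.2638  0.8484]
 [ 0.3108  0.2715]]
tool move to [  4.0453 160.423   -0.3894] 0.08467498327627913
```

{"fn": "drive_tool", "kwargs": {"increments": "2 0 0 -1.6 0;2 25 -0.5 0 0;0 30 0 0 0;0 30 0 0 0;0 30 0 0 0;0 25 0 0 0;0 12 0 0 0;0 6 0 0 0;0 0 0 0 0;0 0 0 0 0"}}

```text
time: 3.7
position: [0.4765, 0.2652, 0.0495]
tool_rot: [-1.568, -0.088, 0.086]
ft_force: [-0.0, -0.0, -0.7]
grip_width: 0.998
```

```bash
python3 -c "
from h import *
st();snap('wrist','w2');snap('side','s2'); crop('w2',150,140,420,340,'w2c'); crop('s2',130,100,270,240,'s2c')"
```

```text
t 3.7 pos [0.4765 0.2652 0.0495] xaz 0.11091345950175628 F [-0.0416 -0.038  -0.7391] q [-0.8158  0.2559  0.292   1.915  -0.0881  0.981  -0.373 ] w 0.9984395858564401
```

View pics/w2c.png

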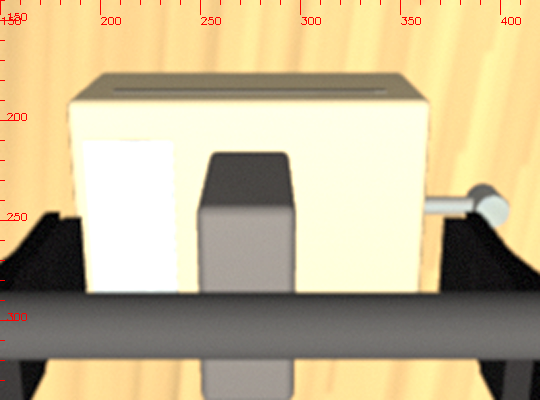

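View pics/s2c.png

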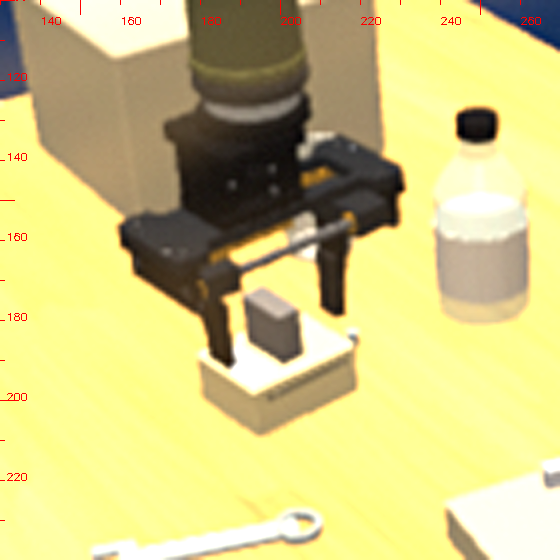

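{"fn": "drive_tool", "kwargs": {"increments": "0 0 0 0 255;0 0 0 0 255;0 0 0 0 255;0 0 0 0 255;0 0 0 0 255;0 0 0 0 255;0 0 0 0 255", "squeeze": 40}}

```text
time: 4.68
position: [0.4758, 0.2648, 0.0486]
tool_rot: [-1.569, -0.087, 0.087]
ft_force: [-0.4, -1.1, 0.6]
grip_width: 0.287
```

```bash
python3 -c "
from h import *
s=st();d=snap('wrist','w3'); crop('w3',150,140,420,340,'w3c')
print(proj(d,s['position']+s['M']@np.array([0,-.0187,0])))"
```

```text
t 4.675 pos [0.4758 0.2648 0.0486] xaz 0.11084322248038232 F [-0.3893 -1.0936  0.6453] q [-0.8158  0.2569  0.2919  1.9161 -0.0881  0.9807 -0.373 ] w 0.2870997299726889
[[277.887  284.7559]]
```

View pics/w3c.png

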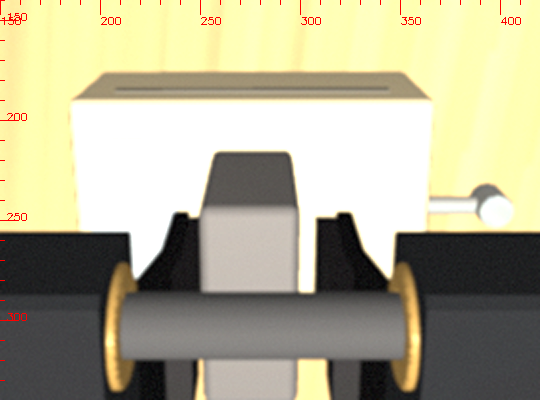

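{"fn": "drive_tool", "kwargs": {"increments": "0 0 0 0 255;0 0 0 0 255;0 0 0 0 255;0 0 0 0 255", "squeeze": 40}}

```text
time: 5.22
position: [0.4756, 0.2648, 0.0485]
tool_rot: [-1.569, -0.087, 0.087]
ft_force: [-2.5, -1.1, 1.2]
grip_width: 0.229
```

{"fn": "drive_tool", "kwargs": {"increments": "0 -8 0 0 255;0 -30 0 0 255;0 -45 0 0 255;0 -45 0 7 255;0 -40 0 7.7 255;0 -23 0 0 255;19 0 -37 0 255;19 0 -37 0 255;19 0 -37 0 255;19 0 -37 0 255;19 0 -37 0 255;20 0 -37 0 255;20 0 -37 0 255;20 0 -37 0 255;20 0 -37 0 255;18 0 -34 0 255;0 0 0 0 255;0 0 0 0 255"}}

```text
time: 7.48
position: [0.6134, -0.1261, 0.2393]
tool_rot: [-1.567, 0.115, -0.114]
ft_force: [0.5, 0.3, -3.2]
grip_width: 0.228
```

```bash
python3 -c "
from h import *
s=st();d=snap('wrist','w4'); crop('w4',0,0,560,420,'w4c',1)"
```

```text
t 7.475 pos [ 0.6134 -0.1261  0.2393] xaz -0.14595115687359897 F [ 0.4631  0.3161 -3.1898] q [-0.3542  0.2967  0.6423  1.5113 -0.1793  1.3934  0.1529] w 0.2279147200282925
```

View pics/w4c.png

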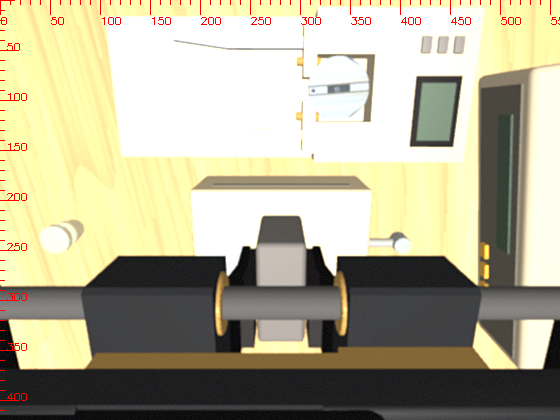

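```bash
sed -i 's/def crop(name,x0,y0,x1,y1,out,s=None):/def crop(name,x0,y0,x1,y1,out,s=None,g=1.5):/; s/\*1.5,0,255/*g,0,255/' h.py; python3 -c "
from h import *
crop('w4',90,5,290,165,'w4a',4,.9);crop('w4',280,5,480,165,'w4b',4,.9);crop('w4',180,165,420,350,'w4d',3,1)"
```

```text
(no output)
```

View pics/w4a.png

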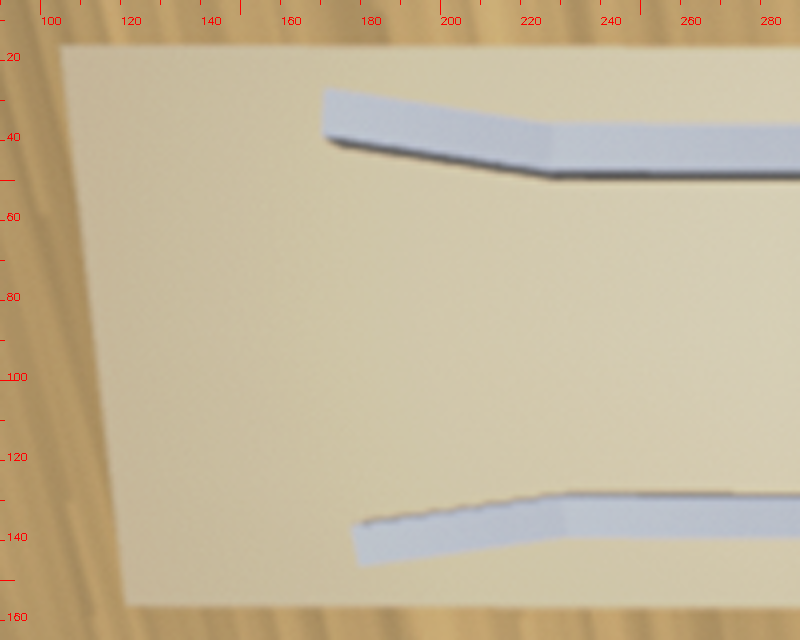

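View pics/w4b.png

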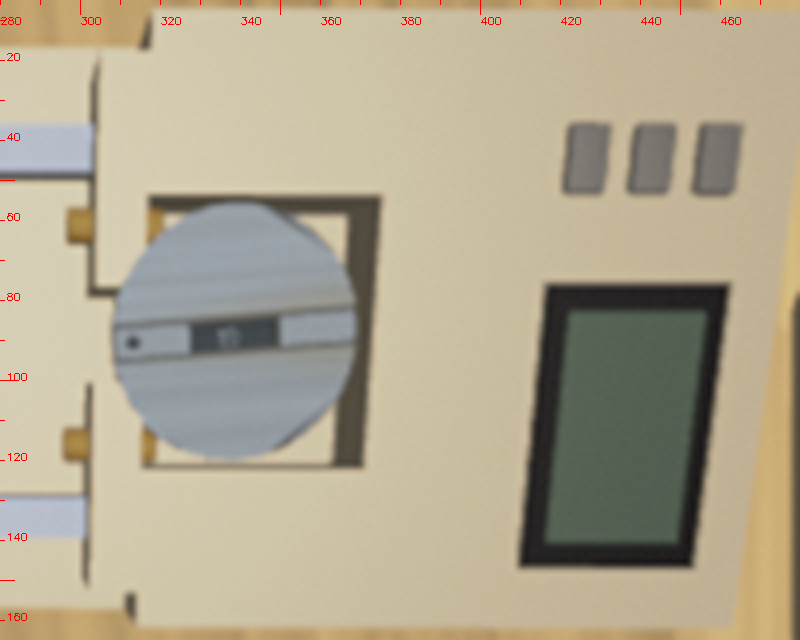

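View pics/w4d.png

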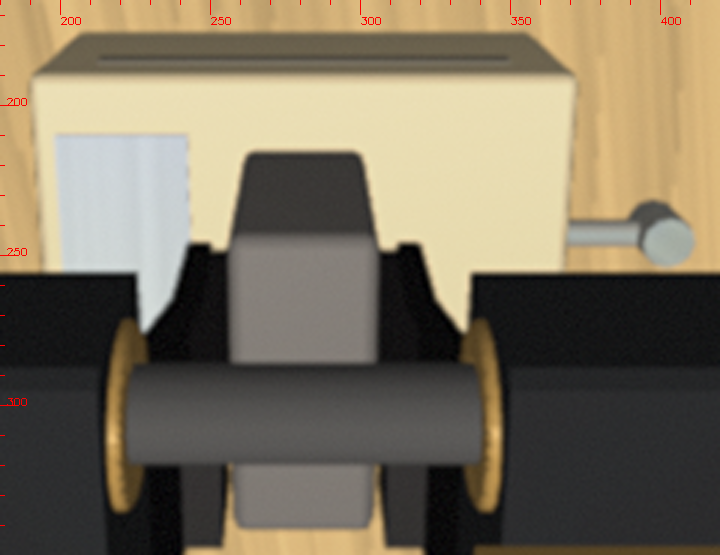

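```bash
cat > a.py <<'E'
from h import *
d=load("w4"); m=1e-3
A=lambda x,y:(90+x/4,5+y/4); B=lambda x,y:(280+x/4,5+y/4)
L=[];uv=[]
for l,u in [((-215,65,30),A(60,46)),((-215,-65,30),A(125,606)),((120,-65,64),B(735,627)),((0,0,66),B(234.5,332)),
  ((-100,-36.25,45),A(566,494)),((-100,36.25,45),A(551,170)),((-151,43.5,45),A(325,137)),((-151,-43.5,45),A(352,524))]:
    L.append(l);uv.append(u)
L=np.array(L)*m
p,r=fit([(d,L,uv)],[.675,-.044,-.145]);print(p);print(r)
# free camera height + focal
def f(q):
    P=place(q[:3],L)+[0,0,q[3]]
    return (proj(d,P)-uv).ravel()
rr=least_squares(f,[*p,0],loss="soft_l1",f_scale=.7);print(rr.x);print(f(rr.x).reshape(-1,2))
def f(q):
    P=place(q[:3],L)@R.from_rotvec([q[3],q[4],0]).as_matrix().T
    dd=dict(d);dd["mtx"]=d["mtx"].copy();dd["mtx"][0,0]*=q[5];dd["mtx"][1,1]*=q[5]
    return (proj(dd,P)-uv).ravel()
rr=least_squares(f,[*p,0,0,1]);print(rr.x);print(f(rr.x).reshape(-1,2))
# cassette in hand: in tool frame
s=st(); M=s["M"];pos=s["position"]
C=lambda x,y:(180+x/3,165+y/3)
Lc=np.array([[-45,35,40],[45,35,40],[-10,22.5,80],[10,22.5,80],[-10,-22.5,80],[10,-22.5,80],[67,0,25.75]])*m
uc=[C(33,76),C(574,76),C(229,237),C(378,237),C(237,527),C(371,527),C(667,242)]
def g(q):
    P=place(q[:3],Lc)+[0,0,q[3]]
    return (proj(d,P)-uc).ravel()
rr=least_squares(g,[pos[0],pos[1],-.146,.19]);print(rr.x,g(rr.x).reshape(-1,2))
q=rr.x; print("cassette centre rel tool",M.T@(np.array([q[0],q[1],q[3]])-pos)*1e3, "yaw rel", q[2]-np.arctan2(M[1,0],M[0,0]))
E
python3 a.py
```

```text
[ 0.6793 -0.0432 -0.1476]
[[-0.1734 -0.2593]
 [ 0.325   0.1155]
 [ 0.0751 -0.105 ]
 [ 0.6673  0.2825]
 [-0.8854  0.3873]
 [-0.0861 -0.1055]
 [-0.2767 -0.6216]
 [ 0.3414  0.4813]]
[ 0.6792 -0.0431 -0.1476 -0.0005]
[[-0.0128 -0.1807]
 [ 0.4435  0.0116]
 [-0.2648 -0.2091]
 [ 0.4922  0.2726]
 [-0.9024  0.3193]
 [-0.0963 -0.0628]
 [-0.2063 -0.569 ]
 [ 0.3931  0.4011]]
[ 0.679  -0.0438 -0.1482 -0.0087  0.0031  1.0029]
[[ 0.2663 -0.008 ]
 [ 0.0726  0.1172]
 [-0.185  -0.2704]
 [ 0.503   0.118 ]
 [-0.9454  0.2907]
 [ 0.0127 -0.0121]
 [-0.0275 -0.5451]
 [ 0.259   0.3569]]
t 7.525 pos [ 0.6135 -0.1252  0.2394] xaz -0.14449688800546712 F [ 0.2912  1.5388 -3.5451] q [-0.3551  0.2963  0.6417  1.5115 -0.1793  1.3934  0.1529] w 0.2259556092962149
[ 0.615  -0.1258 -0.1448  0.1864] [[-0.5146  0.5215]
 [ 0.5725  0.1555]
 [ 0.0482 -0.4572]
 [ 0.5429 -0.5629]
 [-0.5026  0.2718]
 [ 1.0435  0.1667]
 [-1.5973  0.1011]]
cassette centre rel tool [ 1.6327 52.916  -0.4627] yaw rel -0.000259765840874282
```

{"fn": "drive_tool", "kwargs": {"increments": "-14.7 0 11.4 0.2 255;-14.7 0 11.4 0 255;-14.7 0 11.4 0 255;-14.7 0 11.4 0 255;-14.7 0 11.4 0 255;-14.7 0 11.4 0 255;-14.7 0 11.4 0 255;-14.9 0 11.5 0 255;0 30 0 0 255;0 40 0 0 255;0 40 0 0 255;0 22 0 0 255;0 5 0 0 255;0 0 0 0 255;0 0 0 0 255"}}

```text
time: 9.4
position: [0.5115, -0.0183, 0.1039]
tool_rot: [-1.567, 0.115, -0.119]
ft_force: [1.0, -0.5, -3.9]
grip_width: 0.22
```

```bash
python3 -c "
from h import *
s=st();d=snap('wrist','w5'); crop('w5',80,100,480,350,'w5c',2,1);st()"
```

```text
t 9.4 pos [ 0.5115 -0.0183  0.1039] xaz -0.14868940601649847 F [ 0.9951 -0.4506 -3.8779] q [-0.5445  0.1272  0.5668  1.9549 -0.0781  1.0779 -0.0931] w 0.2199451541539438
t 9.45 pos [ 0.5114 -0.0184  0.1039] xaz -0.14892125354151933 F [ 0.3209 -0.4774 -2.6579] q [-0.5443  0.1272  0.5669  1.955  -0.0782  1.0779 -0.0931] w 0.2258010182643245
```

View pics/w5c.png

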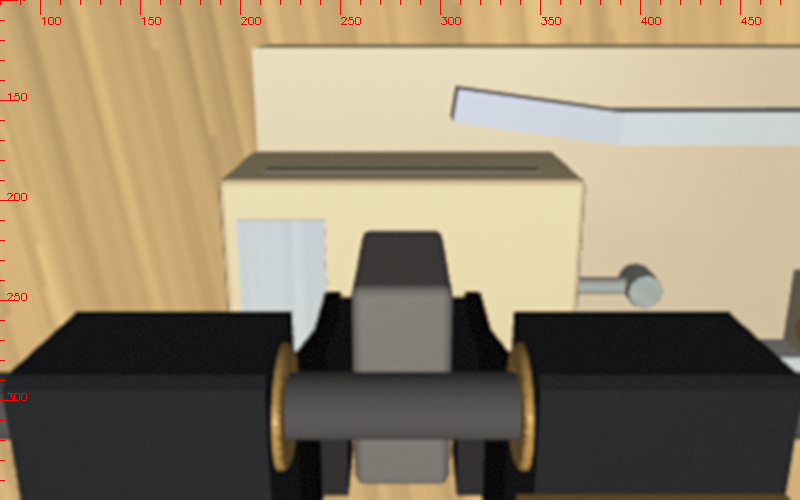

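```bash
cat > b.py <<'E'
from h import *
d=load("w5"); m=1e-3
A=lambda x,y:(80+x/2,100+y/2)
L=np.array([(-215,65,30),(-151,43.5,45),(-100,36.25,45),(-110,65,30)])*m
uv=[A(252,46),A(452,120),A(615,144),A(663,46)]
f=lambda q:((proj(d,place(q,L))-uv)*[[1,1],[1,1],[1,1],[0,1]]).ravel()
r=least_squares(f,[.679,-.043,-.148]);q=r.x;print(q,f(q).reshape(-1,2))
Lc=np.array([[-45,35,40],[45,35,40],[-10,22.5,80],[10,22.5,80],[67,0,25.75]])*m
uc=[A(222,180),A(582,180),A(353,287),A(453,287),A(646,289)]
g=lambda q:(proj(d,place(q[:3],Lc)+[0,0,q[3]])-uc).ravel()
r=least_squares(g,[.51,-.018,-.148,.056]);c=r.x;print(c,g(c).reshape(-1,2))
for I in (q,[.6793,-.0433,-.148]):
    dx=c[:2]-I[:2];ca,sa=np.cos(I[2]),np.sin(I[2]);print("cas in inst",ca*dx[0]+sa*dx[1],-sa*dx[0]+ca*dx[1],c[2]-I[2])
E
python3 b.py
```

```text
[ 0.6776 -0.0431 -0.1529] [[-1.255  -0.2873]
 [ 0.3044  0.1035]
 [ 0.9164  0.0587]
 [-0.      0.2759]]
[ 0.5134 -0.0177 -0.1424  0.0517] [[-0.8352  0.9601]
 [ 1.2234 -0.4489]
 [ 0.236  -0.1425]
 [ 0.6218 -0.5456]
 [-1.6463  0.3904]]
cas in inst -0.1661853683871729 3.740958712937503e-05 0.010527250421937528
cas in inst -0.16786671327224145 0.0008056762856028972 0.005642872483341471
```

{"fn": "drive_tool", "kwargs": {"increments": "0 12 0 0 255;0 9 0 0 255;0 2 0 0 255;0 1 0 0 255;0 1 0 0 255;0 0 0 0 255"}}

```text
time: 10.2
position: [0.5103, -0.0187, 0.0785]
tool_rot: [-1.567, 0.118, -0.117]
ft_force: [-4.0, -0.7, 5.9]
grip_width: 0.223
```

{"fn": "drive_tool", "kwargs": {"increments": "0 -0.5 0 0 255;5 0 0 0 255;8 0 0 0 255;8 0 0 0 255;8 0 0 0 255;8 0 0 0 255;8 0 0 0 255;5 0 0 0 255;5 0 0 0 255;0 0 0 0 255;0 0 0 0 255"}}

```text
time: 11.58
position: [0.5661, -0.0269, 0.0785]
tool_rot: [-1.568, 0.115, -0.119]
ft_force: [-0.1, 0.8, 4.7]
grip_width: 0.226
```

```bash
python3 -c "
from h import *
s=st();d=snap('wrist','w6'); crop('w6',80,100,480,350,'w6c',2,1);st()"
```

```text
t 11.575 pos [ 0.5661 -0.0269  0.0785] xaz -0.1492356472022911 F [-0.0661  0.7557  4.691 ] q [-0.4869  0.2861  0.563   1.8484 -0.1741  1.0535 -0.0054] w 0.2255351239033685
t 11.625 pos [ 0.5661 -0.0268  0.0785] xaz -0.14918154702585099 F [0.4918 0.328  4.2786] q [-0.487   0.286   0.5629  1.8486 -0.1741  1.0534 -0.0054] w 0.22974052482950608
```

View pics/w6c.png

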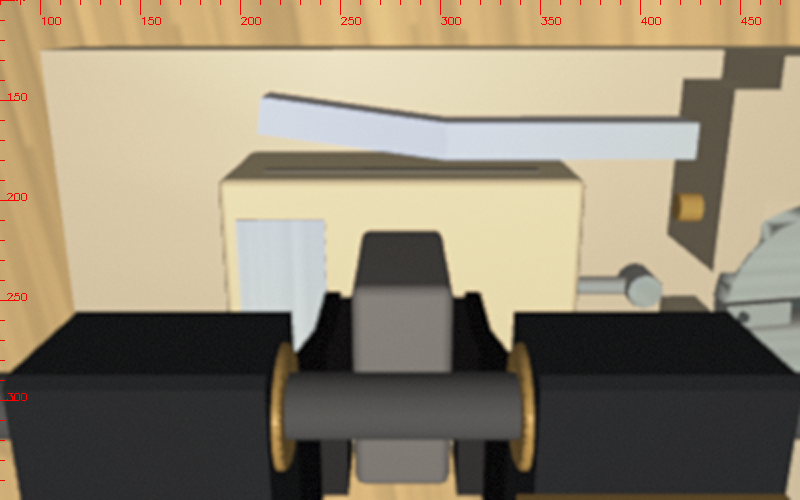

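{"fn": "drive_tool", "kwargs": {"increments": "4 0 0 0 255;6 0 0 0 255;6 0 0 0 255;5 0 0 0 255;3 0 0 0 255;0 0 0 0 255;0 0 0 0 255"}}

```text
time: 12.5
position: [0.5882, -0.0302, 0.0785]
tool_rot: [-1.567, 0.118, -0.116]
ft_force: [-5.1, 1.0, 6.5]
grip_width: 0.223
```

{"fn": "drive_tool", "kwargs": {"increments": "1 0 0 0 255;1 0 0 0 255;1 0 0 0 255;0 0 0 0 255;0 0 0 0 255"}}

```text
time: 13.12
position: [0.5907, -0.0306, 0.0785]
tool_rot: [-1.567, 0.119, -0.116]
ft_force: [-5.6, 1.6, 8.1]
grip_width: 0.229
```

```bash
python3 -c "
from h import *
s=st();d=snap('wrist','w7'); crop('w7',330,110,490,230,'w7c',5,1);snap('side','s7');crop('s7',230,150,370,255,'s7c',5,1);st()"
```

```text
t 13.125 pos [ 0.5907 -0.0306  0.0785] xaz -0.1491812296392165 F [-5.5877  1.6353  8.1256] q [-0.4606  0.3426  0.5582  1.7832 -0.2044  1.0753  0.0205] w 0.2287307966147943
t 13.225 pos [ 0.5907 -0.0306  0.0785] xaz -0.14920827187490088 F [-5.5087  0.2543  9.0161] q [-0.4606  0.3426  0.5582  1.7832 -0.2044  1.0753  0.0205] w 0.22879204426168417
```

View pics/w7c.png

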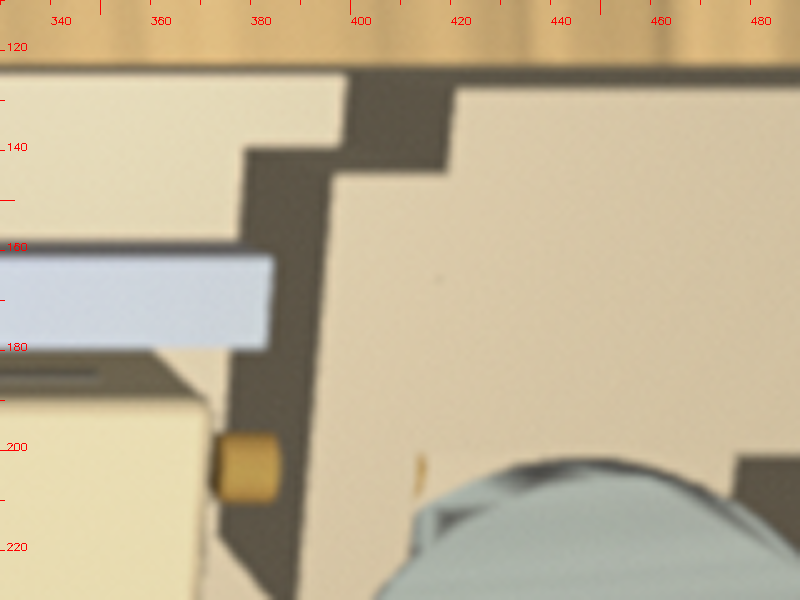

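View pics/s7c.png

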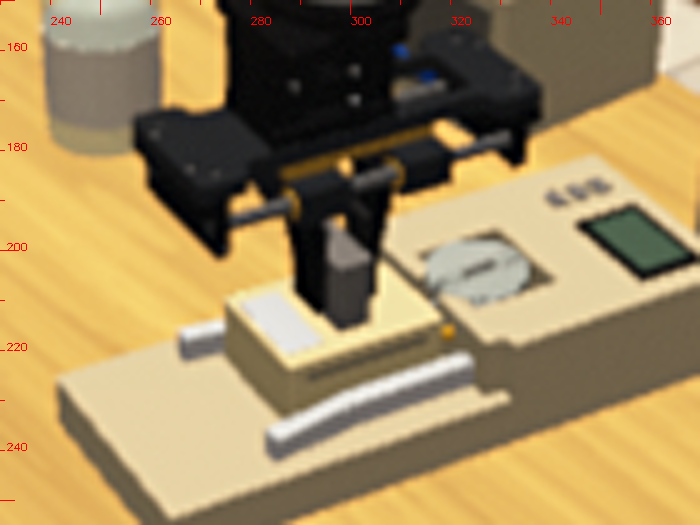

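```bash
python3 - <<'E'
from h import *
d=load("w7")
I=[.6785,-.0433,-.148]
def loc(u,v,z):
    P=back(d,[(330+u/5,110+v/5)],z)[0]; ca,sa=np.cos(I[2]),np.sin(I[2]);dx=P[:2]-I[:2]
    return np.array([ca*dx[0]+sa*dx[1],-sa*dx[0]+ca*dx[1]])*1e3
print("cas front",loc(210,402,.07),loc(200,550,.07))
print("stop top",loc(332,175,.064),loc(300,580,.064),"stop bottom",loc(245,150,.03),loc(228,400,.03))
print("pin tip",loc(213,470,.05),"pin top",loc(222,470,.0525))
E
```

```text
cas front [-43.2622  36.0962] [-43.2453  21.1027]
stop top [-31.4264  57.1922] [-31.1914  15.9639] stop bottom [-30.9097  56.6967] [-30.8095  27.2912]
pin tip [-37.2641  23.9698] pin top [-36.9503  24.6334]
```

{"fn": "drive_tool", "kwargs": {"increments": "0 -0.5 0 0 255;2 0 0 0 255;2 0 0 0 255;1 0 0 0 255;1 0 0 0 255;0 0 0 0 255"}}

```text
time: 13.98
position: [0.5959, -0.0315, 0.0786]
tool_rot: [-1.567, 0.12, -0.114]
ft_force: [-8.7, 1.2, 8.5]
grip_width: 0.226
```

{"fn": "drive_tool", "kwargs": {"increments": "1 0 0 0 255;1 0 0 0 255;1 0 0 0 255;0 0 0 0 255"}}

```text
time: 14.48
position: [0.5976, -0.0317, 0.0787]
tool_rot: [-1.567, 0.122, -0.112]
ft_force: [-11.6, 1.7, 12.1]
grip_width: 0.229
```

```bash
python3 -c "
from h import *
s=st();d=snap('wrist','w8'); crop('w8',330,110,490,230,'w8c',5,1);st()"
```

```text
t 14.475 pos [ 0.5976 -0.0317  0.0787] xaz -0.14920499132159806 F [-11.5837   1.6562  12.0567] q [-0.4517  0.3607  0.5563  1.7612 -0.2133  1.0867  0.0278] w 0.22906277533342895
t 14.525 pos [ 0.5976 -0.0317  0.0787] xaz -0.14915357727888076 F [-10.9754   1.0151  11.9161] q [-0.4517  0.3607  0.5563  1.7612 -0.2133  1.0867  0.0278] w 0.22541499691957761
```

View pics/w8c.png

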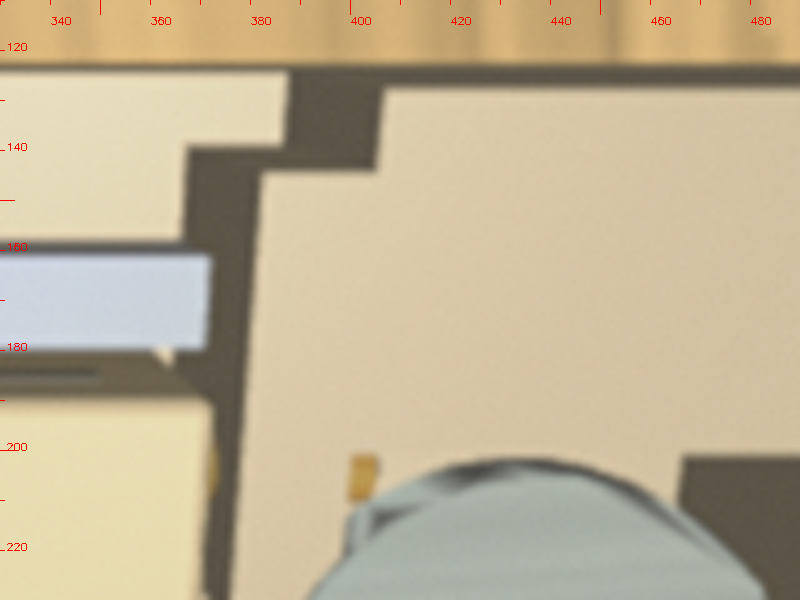

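```bash
cat > c.py <<'E'
from h import *
import sys
def gap(name,cf,stp):
    d=load(name); I=[.6785,-.0433,-.148]
    def loc(u,v,z):
        P=back(d,[(330+u/5,110+v/5)],z)[0]; ca,sa=np.cos(I[2]),np.sin(I[2]);dx=P[:2]-I[:2]
        return np.array([ca*dx[0]+sa*dx[1],-sa*dx[0]+ca*dx[1]])*1e3
    print("cas front",[loc(*c,.07) for c in cf],"stop top",[loc(*c,.064) for c in stp])
if __name__=="__main__": gap("w8",[(211,400),(202,550)],[(262,172),(231,580)])
E
python3 c.py
```

```text
cas front [array([-36.2697,  36.2222]), array([-36.1389,  21.0335])] stop top [array([-31.3419,  57.4184]), array([-31.4202,  15.9153])]
```

{"fn": "drive_tool", "kwargs": {"increments": "0 -0.5 0 0 255;1 0 0 0 255;1 0 0 0 255;0 0 0 0 255;0 0 0 0 255"}}

```text
time: 15.15
position: [0.5991, -0.0319, 0.0788]
tool_rot: [-1.567, 0.123, -0.111]
ft_force: [-11.1, 1.7, 11.1]
grip_width: 0.226
```

{"fn": "drive_tool", "kwargs": {"increments": "0 0 0 0 110;0 0 0 0 110;0 0 0 0 110;0 0 0 0 110"}}

```text
time: 15.65
position: [0.6029, -0.0327, 0.079]
tool_rot: [-1.568, 0.117, -0.118]
ft_force: [-0.3, -0.6, 0.0]
grip_width: 0.542
```

```bash
python3 -c "
from h import *
s=st();d=snap('wrist','w9'); crop('w9',330,110,490,230,'w9c',5,1);st()"
```

```text
t 15.65 pos [ 0.6029 -0.0327  0.079 ] xaz -0.14940217708838174 F [-0.3251 -0.6008  0.0177] q [-0.4496  0.3658  0.5561  1.7542 -0.2153  1.0817  0.0291] w 0.5416279980665131
t 15.7 pos [ 0.6029 -0.0326  0.0791] xaz -0.14932956448741863 F [-0.123   0.5186 -0.1827] q [-0.4497  0.3657  0.5561  1.7542 -0.2152  1.0819  0.0291] w 0.5514516101310144
```

View pics/w9c.png

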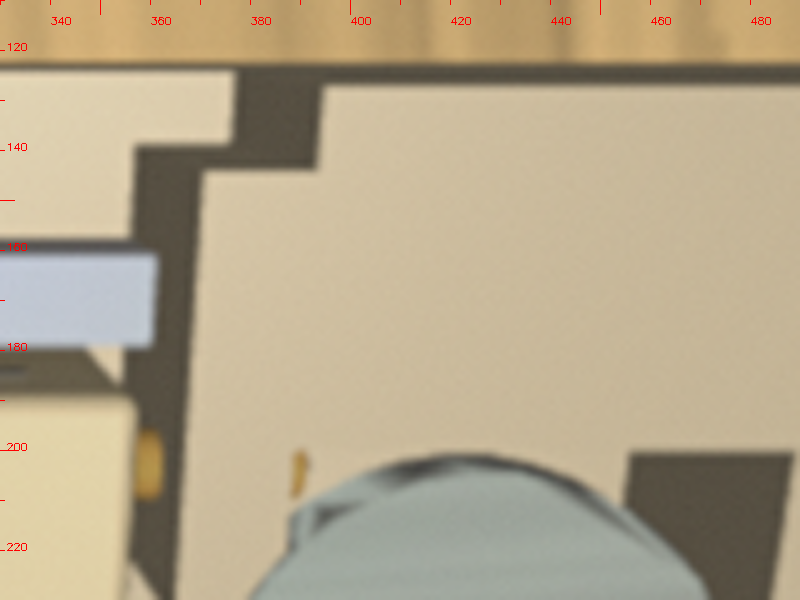

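```bash
python3 -c "
from c import *
gap('w9',[(134,398),(128,550)],[(202,170),(172,600)])
d=load('w9');I=[.6785,-.0433,-.148]
"
```

```text
cas front [array([-38.0809,  36.1648]), array([-37.8179,  20.7125])] stop top [array([-31.4341,  57.43  ]), array([-31.6408,  13.3758])]
```

{"fn": "drive_tool", "kwargs": {"increments": "0 -20 0 0 110;0 -40 0 0 110;0 -45 0 0 60;0 -30 0 0 0;-14 0 -41 0 0;-15 0 -44 0 0;-15 0 -44 0 0;-15 0 -44 0 0;-15 0 -44 0 0;-15 0 -44 0 0;-15 0 -44 0 0;0 0 0 0 0;0 0 0 0 0"}}

```text
time: 17.32
position: [0.4548, -0.3183, 0.215]
tool_rot: [-1.567, 0.116, -0.119]
ft_force: [1.0, 0.6, -0.5]
grip_width: 1.005
```

```bash
python3 -c "
from h import *
s=st();d=snap('wrist','w10'); crop('w10',0,0,560,420,'w10c',1,1);st()"
```

```text
t 17.325 pos [ 0.4548 -0.3183  0.215 ] xaz -0.14934653373536572 F [ 0.9545  0.5754 -0.5098] q [-0.1566  0.144   0.7958  1.7268 -0.1077  1.3138  0.5121] w 1.0046028645616356
t 17.375 pos [ 0.4552 -0.3176  0.2148] xaz -0.14776308311863426 F [-0.1702  0.3728 -0.2089] q [-0.1573  0.1443  0.795   1.7271 -0.1077  1.3136  0.5122] w 1.004811951088224
```

View pics/w10c.png

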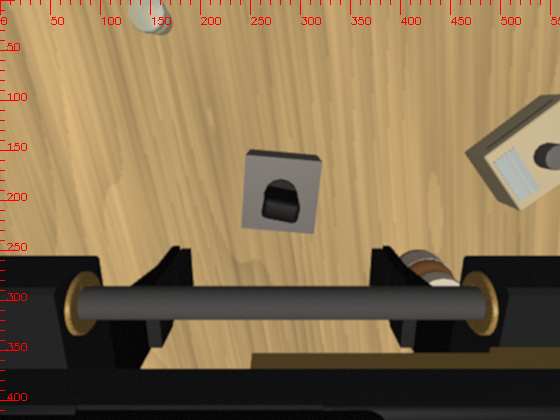

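```bash
python3 -c "
from h import *
crop('w10',230,140,330,240,'w10d',6,2.2)"
```

```text
(no output)
```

View pics/w10d.png

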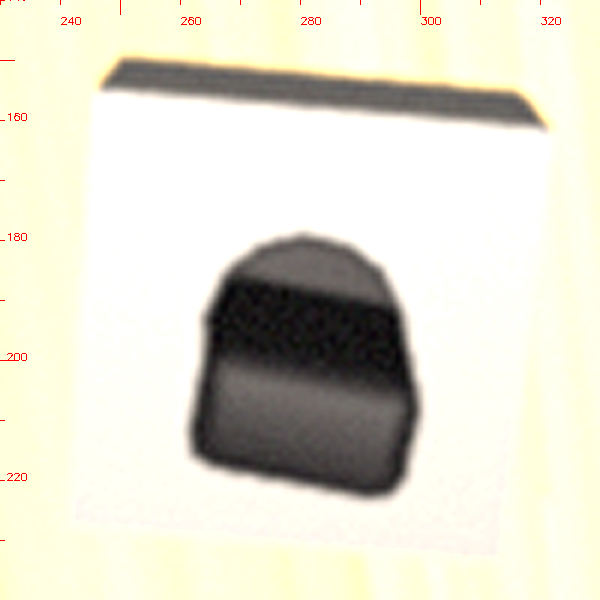

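```bash
python3 - <<'E'
from h import *
d=load("w10"); m=1e-3
A=lambda x,y:(230+x/6,140+y/6)
L=np.array([(-35,35,50),(35,35,50),(35,-35,50),(-35,-35,50)])*m
uv=[A(98,90),A(548,128),A(497,556),A(75,518)]
p,r=fit([(d,L,uv)],[.4525,-.32,-.23]);print("stand",p,r)
L=np.array([(-15,9,104),(15,9,104),(15,-9,104),(-15,-9,104)])*m
uv=[A(212,362),A(414,398),A(402,498),A(192,464)]
q,r=fit([(d,L,uv)],[.4525,-.32,-.3]);print("handle",q,r)
print(proj(d,place(p,[[0,0,.05],[0,0,.104]])))
E
```

```text
stand [ 0.456  -0.3216 -0.2369] [[-0.8398 -0.8975]
 [ 1.1729 -0.5455]
 [ 1.0704  0.673 ]
 [-1.4075  1.0825]]
handle [ 0.4558 -0.3224 -0.3201] [[-1.4852 -2.4647]
 [ 2.6798 -2.2012]
 [ 0.5088  2.6554]
 [-1.7051  2.2753]]
[[280.761  194.9516]
 [280.9533 210.8945]]
```

{"fn": "drive_tool", "kwargs": {"increments": "0 0 0 -10 0;0 0 0 -10 0;0 0 0 -10 0;0 0 0 -10 0;0 0 0 -10 0;0 0 0 -10 0;0 0 0 -10 0;0 10 0 -10 0;-4 15 -1 0 0;0 0 0 0 0;0 0 0 0 0"}}

```text
time: 18.75
position: [0.4541, -0.3226, 0.1891]
tool_rot: [-1.346, -0.966, 0.967]
ft_force: [0.4, -0.5, 0.0]
grip_width: 1.001
```

```bash
python3 -c "
from h import *
s=st();d=snap('wrist','w11'); crop('w11',0,0,560,420,'w11c',1,1);crop('w11',210,120,350,245,'w11d',4,2.2);st()"
```

```text
t 18.75 pos [ 0.4541 -0.3226  0.1891] xaz 1.245712621251596 F [ 0.3786 -0.4639  0.0148] q [-0.0384  0.1596  0.6758  1.7536 -0.1044  1.2648  1.9085] w 1.0010491560454198
t 18.8 pos [ 0.4542 -0.3227  0.1893] xaz 1.2459747061129767 F [-0.0147  0.4956  0.1213] q [-0.0383  0.1594  0.6759  1.7533 -0.1044  1.2648  1.9088] w 0.9979416037252316
```

View pics/w11c.png

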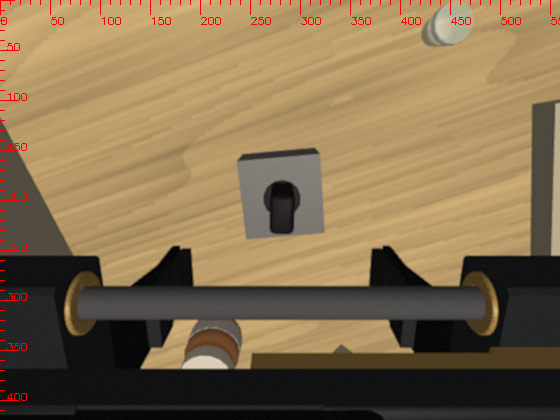

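View pics/w11d.png

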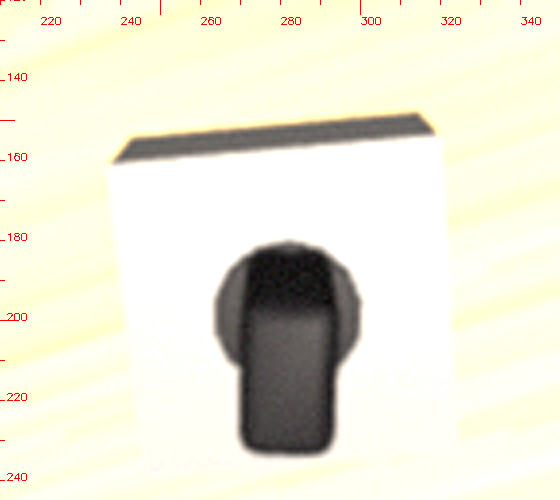

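```bash
python3 - <<'E'
from h import *
d=load("w11"); s=st(False); M=s["M"]
P=back(d,[(282.5,215)],.104)[0]; print(P, M.T@(P-s["position"])*1e3)
st_=np.array([(-35,35,50),(35,35,50)])*1e-3
print(M.T@(back(d,[(210+113/4,120+163/4),(210+435/4,120+134/4)],.05)-s["position"]).T*1e3)
E
```

```text
[ 0.455  -0.3211  0.104 ] [ 1.7674 85.3328 -0.2794]
[[-34.989   32.1048]
 [139.3232 139.3177]
 [ 30.8849  36.8552]]
```

{"fn": "drive_tool", "kwargs": {"increments": "0 30 0 0 0;0 40 0 0 60;0 36 0 0 100;0 15 0 0 120;0 5 0 0 120;0 0 0 0 120;0 0 0 0 255;0 0 0 0 255;0 0 0 0 255;0 0 0 0 255;0 0 0 0 255;0 0 0 0 255;0 0 0 0 255;0 0 0 0 255", "squeeze": 50}}

```text
time: 20.55
position: [0.454, -0.3227, 0.0633]
tool_rot: [-1.345, -0.968, 0.967]
ft_force: [-0.9, 0.6, 4.8]
grip_width: 0.199
```

{"fn": "drive_tool", "kwargs": {"increments": "0 -8 0 0 255;0 -25 0 0 255;0 -35 0 0 255;0 -30 0 0 255;0 -10 0 -7 255;0 0 0 -7.7 255;30 0 -20 0 255;38 0 -27 0 255;38 0 -27 0 255;38 0 -27 0 255;38 0 -27 0 255;38 0 -27 0 255;38 0 -26 0 255;36 0 -23 0 255;0 0 0 0 255;0 0 0 0 255;0 0 0 0 255"}}

```text
time: 22.68
position: [0.6765, -0.0452, 0.1712]
tool_rot: [-1.242, -1.157, 1.158]
ft_force: [-1.1, 0.5, -1.4]
grip_width: 0.205
```

```bash
python3 -c "
from h import *
s=st();d=snap('wrist','w12'); crop('w12',0,0,560,420,'w12c',1,1);crop('w12',190,110,370,310,'w12d',3,1.2);st()"
```

```text
t 22.675 pos [ 0.6765 -0.0452  0.1712] xaz 1.5008729391457374 F [-1.0648  0.4998 -1.3916] q [-0.3183  0.4295  0.466   1.4575 -0.1944  1.3008  1.6639] w 0.20546325983693092
t 22.725 pos [ 0.6766 -0.0451  0.1713] xaz 1.500846912004502 F [ 0.8743  1.0305 -0.527 ] q [-0.3183  0.4293  0.4658  1.4573 -0.1947  1.3007  1.6638] w 0.20175757875647404
```

View pics/w12c.png

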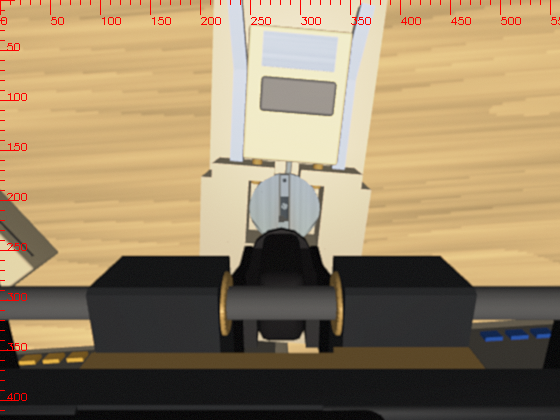

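View pics/w12d.png

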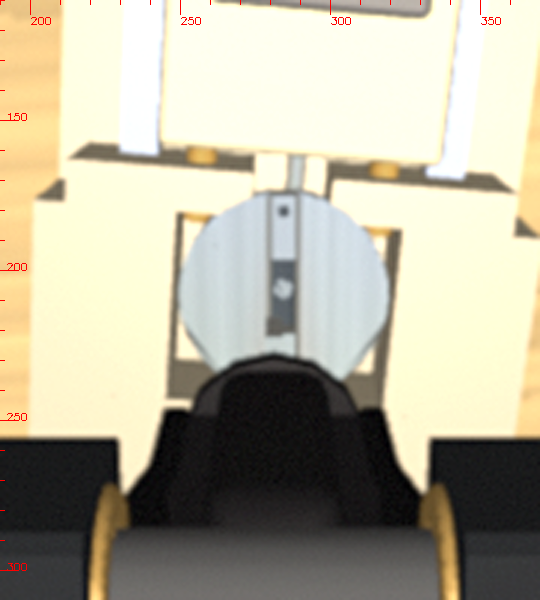

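```bash
python3 - <<'E'
from h import *
d=load("w12"); s=st(False); M=s["M"];p=s["position"]
for t in ([0,.0593,0],[.0017,.0593,0],[.0017,.0593,.008],[.0017,.0453,.008]): print(t,proj(d,p+M@np.array(t)))
for uv in ((284.7,208),(284.5,206)):
    P=back(d,[uv],.066)[0]; print(P, M.T@(P-p)*1e3)
crop('w12',255,165,315,235,'w12e',8,1.6)
E
```

```text
[0, 0.0593, 0] [[280.9804 225.924 ]]
[0.0017, 0.0593, 0] [[283.6138 225.923 ]]
[0.0017, 0.0593, 0.008] [[283.6314 214.0425]]
[0.0017, 0.0453, 0.008] [[283.7827 220.6639]]
[ 0.6777 -0.0424  0.066 ] [  2.834  105.3452  -0.8298]
[ 0.6761 -0.0424  0.066 ] [  2.6769 105.345    0.7647]
```

View pics/w12e.png

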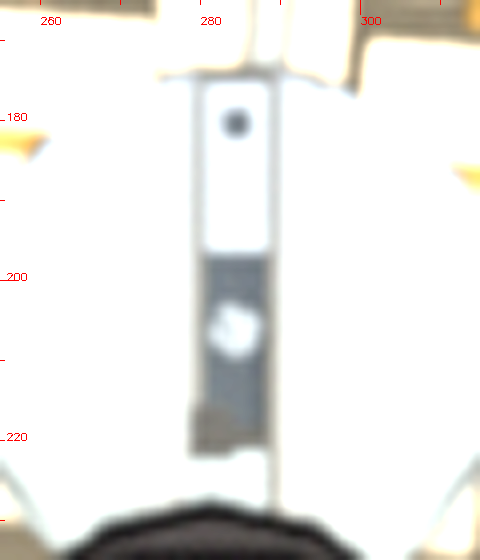

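```bash
python3 - <<'E'
from h import *
d=load("w12"); s=st(False); M=s["M"];p=s["position"]
f=lambda u,v,z: M.T@(back(d,[(u,v)],z)[0]-p)*1e3
print("slot end",f(284.4,196.9,.066),"spot floor",f(284.4,206,.057),"spot top",f(284.4,206,.066))
print("disc edge near",f(284.4,173.5,.066),"disc L",f(249.3,206,.066),"R",f(320,206,.066))
print("dot",f(284.5,180.5,.066), "grip block of cassette")
print("stop front top", f(245,166.5,.064),f(298,170,.064))
I=np.array([.6776,-.0430,.066]);print("expected inst",M.T@(I-p)*1e3)
E
```

```text
slot end [  2.5857 105.3438   7.9565] spot floor [  2.682  114.3455  -1.6915] spot top [  2.6001 105.3451   0.7647]
disc edge near [  2.5496 105.3406  25.9875] disc L [-24.3565 105.359    0.7729] R [ 29.933  105.3309   0.7564]
dot [  2.6355 105.3415  20.662 ] grip block of cassette
stop front top [-27.0087 107.3551  30.9524] [ 12.7927 107.3349  28.2873]
expected inst [  2.2034 105.3455  -0.804 ]
```

{"fn": "drive_tool", "kwargs": {"increments": "2.4 5 0 0 255;0 12 0 0 255;0 14 0 0 255;0 8 0 0 255;0 2 0 0 255;0 0 0 0 255;0 0 0 0 255"}}

```text
time: 23.6
position: [0.6777, -0.0408, 0.1306]
tool_rot: [-1.241, -1.16, 1.159]
ft_force: [0.4, -0.9, -0.9]
grip_width: 0.203
```

```bash
python3 -c "
from h import *
s=st();d=snap('wrist','w13'); crop('w13',245,165,325,235,'w13d',8,1.3);M=s['M'];p=s['position']
for t in ([0,.0593,0],[0.,.0593,.008]): print(t,proj(d,p+M@np.array(t)))"
```

```text
t 23.6 pos [ 0.6777 -0.0408  0.1306] xaz 1.5034929858029968 F [ 0.3925 -0.8931 -0.8779] q [-0.318   0.4586  0.4554  1.5016 -0.2083  1.2286  1.6698] w 0.20251301465935642
[0, 0.0593, 0] [[280.7195 225.7026]]
[0.0, 0.0593, 0.008] [[280.71   213.8248]]
```

View pics/w13d.png

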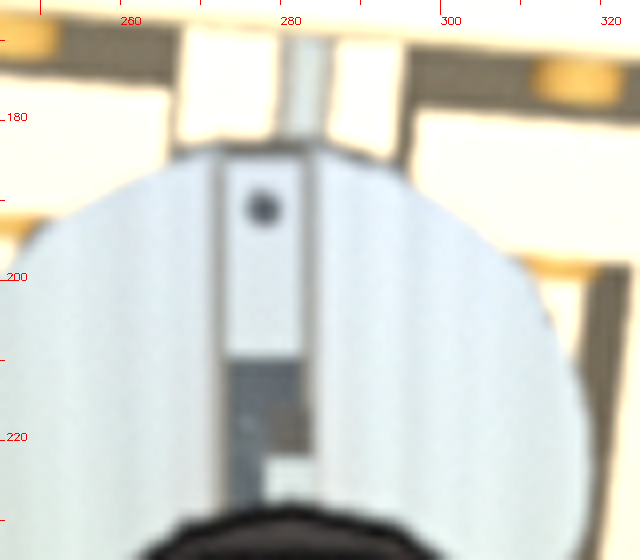

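{"fn": "drive_tool", "kwargs": {"increments": "-2.1 0 0 0 255;0 0 0 0 255;0 3 0 0 255;0 3 0 0 255;0 2 0 0 255;0 0 0 0 255;0 0 0 0 255"}}

```text
time: 24.52
position: [0.6773, -0.0428, 0.1221]
tool_rot: [-1.24, -1.16, 1.159]
ft_force: [0.9, 0.8, -1.1]
grip_width: 0.202
```

```bash
python3 -c "
from h import *
s=st();d=snap('wrist','w14'); crop('w14',245,165,325,235,'w14d',8,1.3)"
```

```text
t 24.525 pos [ 0.6773 -0.0428  0.1221] xaz 1.5035233678057305 F [ 0.9481  0.8151 -1.0769] q [-0.3143  0.4653  0.454   1.5104 -0.2116  1.2146  1.6752] w 0.2019358658243063
```

View pics/w14d.png

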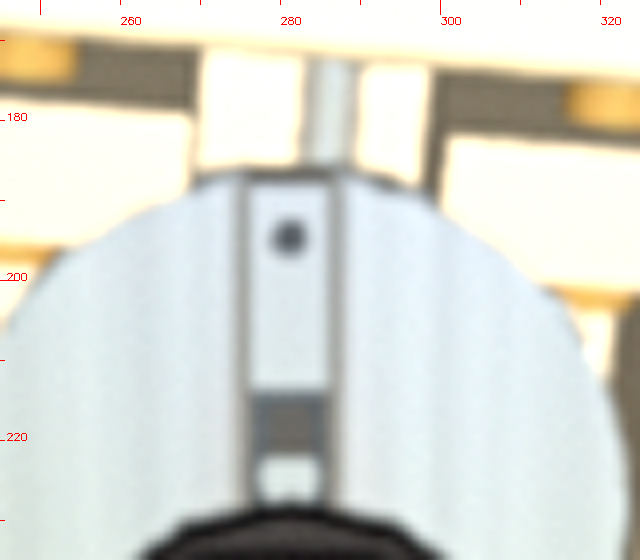

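{"fn": "drive_tool", "kwargs": {"increments": "0 2 0 0 255;0 2 0 0 255;0 1 0 0 255;0 0 0 0 255;0 0 0 0 255"}}

```text
time: 25.2
position: [0.6772, -0.0428, 0.1171]
tool_rot: [-1.24, -1.16, 1.159]
ft_force: [-0.1, -0.2, -0.7]
grip_width: 0.202
```

{"fn": "drive_tool", "kwargs": {"increments": "0 0 0 5 255;0 0 0 6 255;0 0 0 6 255;0 0 0 6 255;0 0 0 6 255;0 0 0 6 255;0 0 0 6 255;0 0 0 6 255;0 0 0 6 255;0 0 0 0 255"}}

```text
time: 26.45
position: [0.6771, -0.043, 0.1172]
tool_rot: [-1.523, -0.454, 0.454]
ft_force: [-0.3, -1.2, 0.3]
grip_width: 0.201
```

```bash
python3 -c "
from h import *
s=st();print(s['torque']);d=snap('wrist','w15'); crop('w15',100,100,460,350,'w15d',2,1.3)"
```

```text
t 26.45 pos [ 0.6771 -0.043   0.1172] xaz 0.5795783931759318 F [-0.26   -1.169   0.3388] q [-0.437   0.5018  0.6277  1.5203 -0.3051  1.219   0.8173] w 0.2013989522956245
[-0.2247  0.2072  0.0375]
```

View pics/w15d.png

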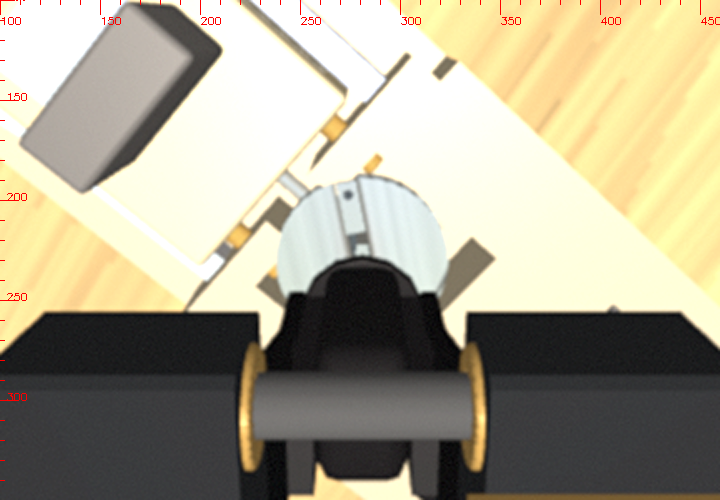

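{"fn": "drive_tool", "kwargs": {"increments": "0 0 0 6 255;0 0 0 6 255;0 0 0 6 255;0 0 0 6 255;0 0 0 6 255;0 0 0 6 255;0 0 0 0 255"}}

```text
time: 27.38
position: [0.6768, -0.043, 0.1172]
tool_rot: [-1.571, 0.037, -0.036]
ft_force: [-2.1, -0.3, 0.9]
grip_width: 0.201
```

```bash
python3 -c "
from h import *
s=st();print(s['torque']);d=snap('wrist','w16'); crop('w16',100,100,460,350,'w16d',2,1.3)"
```

```text
t 27.375 pos [ 0.6768 -0.043   0.1172] xaz -0.04680696110891881 F [-2.1462 -0.2657  0.9242] q [-0.5198  0.5346  0.7516  1.5234 -0.377   1.2342  0.241 ] w 0.2007339665636304
[-0.3234  0.6112  0.3474]
```

View pics/w16d.png

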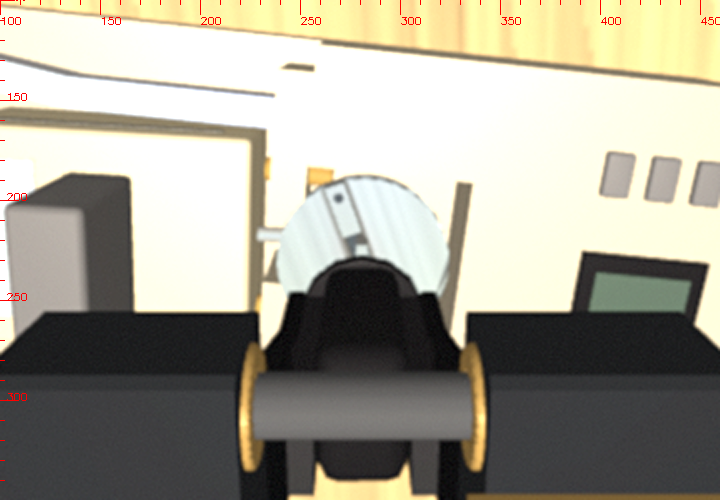

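{"fn": "drive_tool", "kwargs": {"increments": "0 0 0 5 255;0 0 0 5 255;0 0 0 5 255;0 0 0 5 255;0 0 0 4 255;0 0 0 0 255;0 0 0 0 255", "squeeze": 60}}

```text
time: 28.3
position: [0.677, -0.0428, 0.1171]
tool_rot: [-1.539, 0.366, -0.366]
ft_force: [-2.6, -0.8, 1.9]
grip_width: 0.203
```

```bash
python3 -c "
from h import *
s=st();print(s['torque']);d=snap('wrist','w17'); crop('w17',150,100,410,290,'w17d',3,1.3)"
```

```text
t 28.3 pos [ 0.677  -0.0428  0.1171] xaz -0.4667337911289446 F [-2.5615 -0.7907  1.8635] q [-0.5734  0.5628  0.8365  1.5254 -0.4313  1.2468 -0.1416] w 0.2031597989985353
[-0.2257  0.7891  0.1338]
```

View pics/w17d.png

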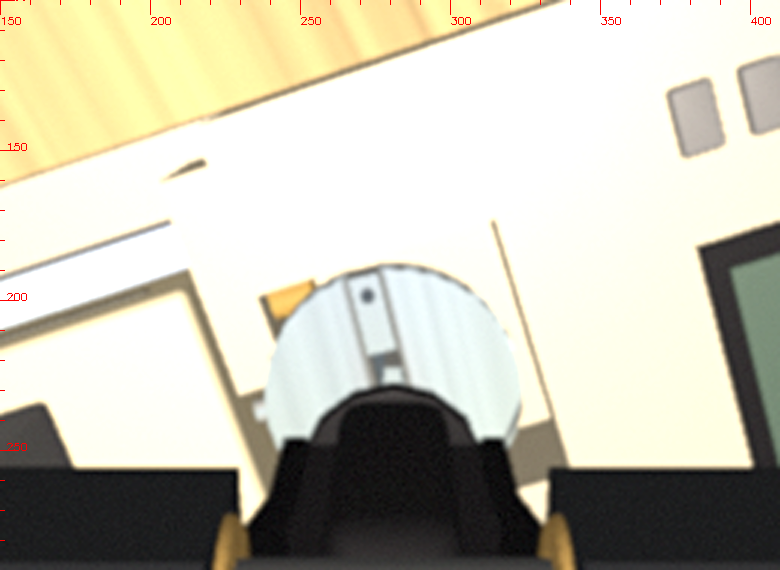

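```bash
cat > e.py <<'E'
from h import *
def ana(name,s,dot,disc_l,disc_r,disc_t,cf,stp):
    d=load(name); M=s["M"];p=s["position"]
    f=lambda uv,z: M.T@(back(d,[uv],z)[0]-p)*1e3
    c=[(f(disc_l,.066)[0]+f(disc_r,.066)[0])/2, f(disc_t,.066)[2]-27]
    q=f(dot,.066); v=[q[0]-c[0],q[2]-c[1]]
    # tool x az=xaz, tool z az = xaz+pi/2
    xaz=np.arctan2(M[1,0],M[0,0]); a=xaz+np.arctan2(v[1],v[0])
    print("centre",c,"r",np.hypot(*v),"dot az",a,"cam",-( a-(np.pi-.148)+0))
    I=M@np.array([c[0],0,c[1]])*1e-3+p
    ca,sa=np.cos(-.148),np.sin(-.148)
    for nm,l,z in (("cas",cf,.07),("stop",stp,.064)):
        for uv in l:
            dx=back(d,[uv],z)[0]-I; print(nm,np.array([ca*dx[0]+sa*dx[1],-sa*dx[0]+ca*dx[1]])*1e3)
if __name__=="__main__":
    C=lambda x,y:(150+x/3,100+y/3)
    ana("w17",st(False),C(367,296),C(263,400),C(521,400),C(392,265),[C(186,290)],[C(190,270),C(238,395)])
E
python3 e.py
```

```text
centre [np.float64(1.0723706625621308), np.float64(1.6482031237798473)] r 21.190981554926935 dot az 1.345016344166116 cam 1.648576309423677
cas [-31.7103  34.5232]
stop [-30.9921  37.1497]
stop [-31.1614   8.8974]
```

{"fn": "drive_tool", "kwargs": {"increments": "0 0 0 -5 255;0 0 0 -3 255;0 0 0 0 255;0 -3 0 0 255;0 -5 0 0 255;0 -8 0 0 255;0 -20 0 0 255;0 -30 0 0 255;0 0 0 0 255"}}

```text
time: 29.48
position: [0.6792, -0.0435, 0.1873]
tool_rot: [-1.554, 0.253, -0.263]
ft_force: [-0.1, 0.5, -0.3]
grip_width: 0.204
```

```bash
python3 -c "
from h import *
s=st();d=snap('wrist','w18'); crop('w18',100,60,460,310,'w18d',2,1.2)
M=s['M'];p=s['position'];print(proj(d,p+M@np.array([0,.0593,.008])))
crop('w18',255,190,315,250,'w18e',8,1.6)"
```

```text
t 29.475 pos [ 0.6792 -0.0435  0.1873] xaz -0.32927344391530794 F [-0.127   0.5464 -0.2779] q [-0.569   0.5007  0.8379  1.4464 -0.3754  1.353  -0.0433] w 0.20421165506483938
[[278.8179 216.8584]]
```

View pics/w18d.png

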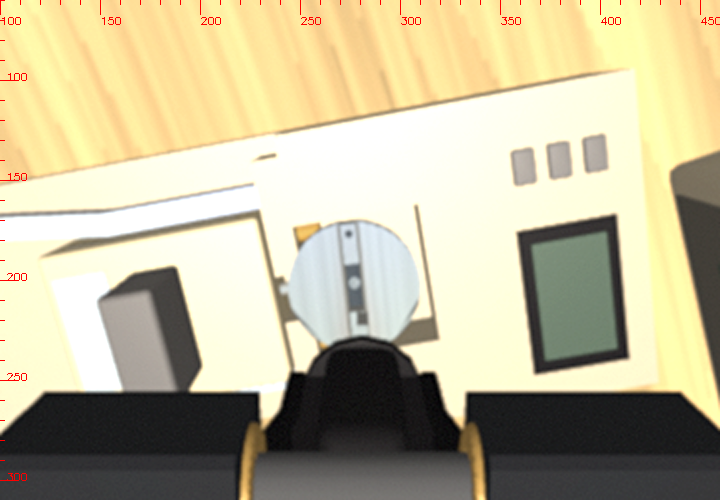

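View pics/w18e.png

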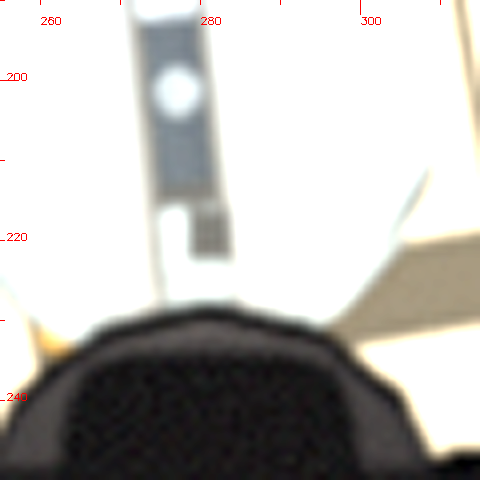

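{"fn": "drive_tool", "kwargs": {"increments": "0 0 0 -10 255;0 0 0 -10 255;0 0 0 -10 255;0 0 0 -10 255;0 0 0 -10 255;0 0 0 -10 255;0 0 0 -10 255;0 0 0 -10 255;0 0 0 -10 255;-30 0 11 0 255;-38 0 14 0 255;-38 0 14 0 255;-38 0 14 0 255;-38 0 14 0 255;-38 0 14 0 255;-38 0 14 0 255;-38 0 14 0 255;-38 0 14 0 255;0 0 0 0 255"}}

```text
time: 31.9
position: [0.4494, -0.3225, 0.1828]
tool_rot: [-1.349, -0.957, 0.959]
ft_force: [0.1, -0.5, -1.3]
grip_width: 0.203
```

{"fn": "drive_tool", "kwargs": {"increments": "0 0 0 0 255;0 0 0 0 255"}}

```text
time: 32.15
position: [0.4537, -0.3178, 0.1827]
tool_rot: [-1.346, -0.965, 0.965]
ft_force: [0.2, -0.3, -1.3]
grip_width: 0.201
```

```bash
python3 -c "
from h import *
s=st();d=snap('wrist','w19'); crop('w19',190,130,370,280,'w19d',4,1.6)
M=s['M'];p=s['position'];print('move',M.T@(np.array([.454,-.3227,.0633])-p)*1e3)"
```

```text
t 32.15 pos [ 0.4537 -0.3178  0.1827] xaz 1.2440415981379378 F [ 0.1552 -0.252  -1.3004] q [-0.0867  0.162   0.7217  1.7697 -0.1127  1.2524  1.908 ] w 0.20076295988225545
move [ -4.637  119.3575  -1.9254]
```

View pics/w19d.png

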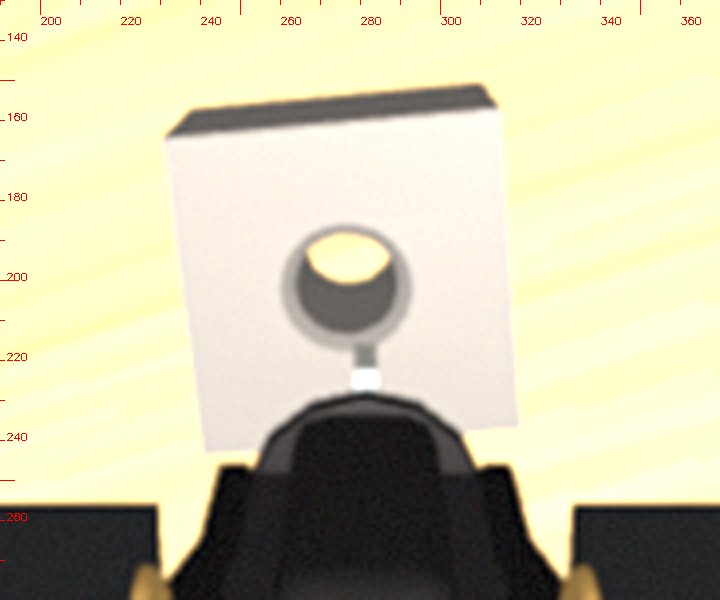

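```bash
python3 - <<'E'
from h import *
d=load("w19"); s=st(False); M=s["M"];p=s["position"]
f=lambda u,v,z: M.T@(back(d,[(u,v)],z)[0]-p)*1e3
print("hole",f(276.7,201.7,.05), "blade +z edge", f(281.4,215.6,p[2]-.0593))
C=lambda x,y:(190+x/4,130+y/4)
L=np.array([(-35,35,50),(35,35,50),(35,-35,50),(-35,-35,50)])*1e-3
q,r=fit([(d,L[[0,3,2,1]],[C(166,138),C(205,451),C(517,427),C(498,108)])],[.455,-.32,-.23]);print(q,r)
# yaw ambiguity handled: print center in tool
print(M.T@(np.array([q[0],q[1],.05])-p)*1e3)
E
```

```text
hole [ -2.8844 132.7467  -2.9376] blade +z edge [ 0.9764 59.3032  6.9871]
[ 0.4554 -0.3215  1.3294] [[-1.2059 -0.5453]
 [-0.9934  0.8636]
 [ 1.1284  0.3672]
 [ 1.068  -0.4037]]
[ -2.9431 132.7468  -2.8388]
```

{"fn": "drive_tool", "kwargs": {"increments": "-4 0 -1.9 0 255;0 0 0 0 255;0 25 0 0 255;0 25 0 0 255;0 14 0 0 255;0 6 0 0 255;0 6 0 0 255;0 6 0 0 255;0 0 0 0 255"}}

```text
time: 33.33
position: [0.4533, -0.3235, 0.1009]
tool_rot: [-1.347, -0.963, 0.964]
ft_force: [0.2, -0.4, -0.2]
grip_width: 0.2
```

{"fn": "drive_tool", "kwargs": {"increments": "0.6 10 -0.5 0 255;0 10 0 0 255;0 8 0 0 255;0 4 0 0 255;0 2 0 0 255;0 1.5 0 0 255;0 0 0 0 255;0 0 0 0 255"}}

```text
time: 34.33
position: [0.4542, -0.3232, 0.0658]
tool_rot: [-1.347, -0.964, 0.963]
ft_force: [-0.2, -0.5, -0.2]
grip_width: 0.2
```

{"fn": "drive_tool", "kwargs": {"increments": "0 1.5 0 0 255;0 1 0 0 255;0 0 0 0 255;0 0 0 0 255"}}

```text
time: 34.83
position: [0.4541, -0.3231, 0.0633]
tool_rot: [-1.347, -0.964, 0.963]
ft_force: [-2.1, 1.1, 2.6]
grip_width: 0.205
```

Seated (contact felt). Release.

{"fn": "drive_tool", "kwargs": {"increments": "0 0 0 0 150;0 0 0 0 100;0 0 0 0 60;0 0 0 0 60;0 0 0 0 60"}}

```text
time: 35.45
position: [0.4541, -0.3231, 0.063]
tool_rot: [-1.347, -0.963, 0.963]
ft_force: [0.1, -0.5, -0.1]
grip_width: 0.688
```

{"fn": "drive_tool", "kwargs": {"increments": "0 -8 0 0 60;0 -20 0 0 60;0 -40 0 0 60;0 -45 0 0 60;0 -45 0 0 60;0 0 0 0 60;0 0 0 0 60"}}

```text
time: 36.33
position: [0.4539, -0.3231, 0.2216]
tool_rot: [-1.348, -0.964, 0.963]
ft_force: [1.2, -0.2, -0.3]
grip_width: 0.763
```

```bash
python3 -c "
from h import *
s=st();d=snap('wrist','w20'); crop('w20',190,130,370,280,'w20d',4,1.6);snap('side','s20');snap('top','t20');crop('s20',230,160,390,350,'s20d',3,1.2);crop('t20',170,120,420,280,'t20d')"
```

```text
t 36.325 pos [ 0.4539 -0.3231  0.2216] xaz 1.2416195465278137 F [ 1.166  -0.2488 -0.2506] q [-0.0938  0.1398  0.7345  1.7109 -0.0971  1.3271  1.9008] w 0.7627006232893266
```

View pics/w20d.png

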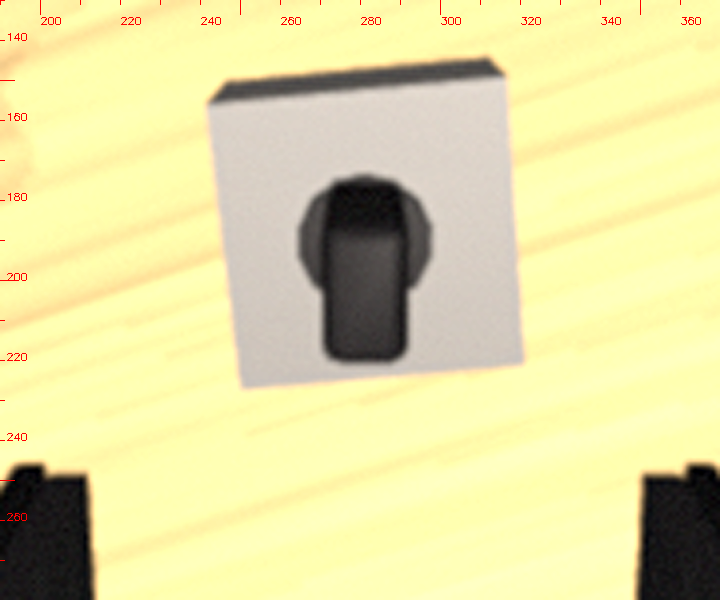

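View pics/s20d.png

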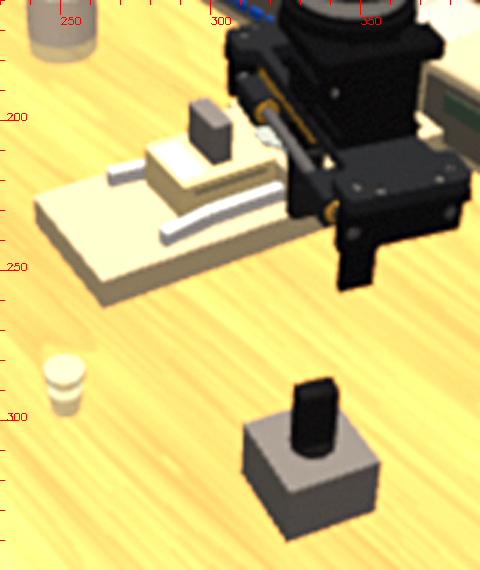

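View pics/t20d.png

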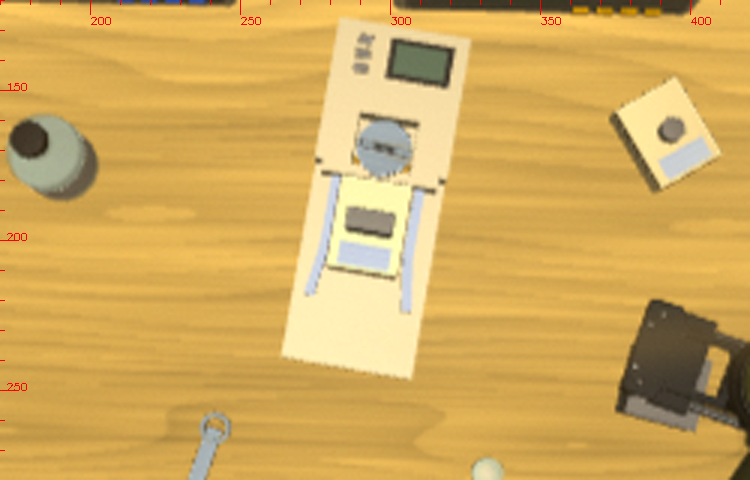

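```bash
python3 -c "
from bench import workorder
print(workorder.close_job())"
```

```text
the job is handed in; nothing more can be done
None
```

The job is handed in at about 36 s of robot time. As far as my checks show, the cassette is locked home and the screwdriver is back in its stand; `close_job()` gave no verdict.

**What I did**
- I set the cassette on the bed between the rails and slid it in against the spring pins. It was about 3–5 mm short of the stop while pushed.
- On release the pins pushed it back to about 6.4 mm short. That was still inside the 8 mm limit, with the cam open at about -0.08 rad.
- I put the screwdriver blade about 8 mm into the slot and turned the cam clockwise until it measured about 1.6 rad. Then I seated the screwdriver in the stand with a light contact and let go.

**Last checks**
- **Cassette:** its front measured about 0.7 mm from the stop before I backed the blade off. The later pictures show it still tight, but I did not measure that gap again.
- **Screwdriver:** it stands upright with the collar on the block.
- **Rest of the bench:** the bystanders in the final pictures look unmoved, and the gripper was open and about 0.16 m above the grasp height. The beaker and jar were outside the final crops I viewed.

**What disagreed**
- The wrist camera read about 1.7 mm too far along the tool's x axis. The top camera placed the analyser about 3 mm nearer than the wrist camera did, so I aligned parts relative to each other in wrist images.
- The slot lagged the gripper by up to about 0.37 rad while turning, more than the stated 0.2 rad of play, so I turned further to make up for it.

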